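Hang the serving boards on the hook, largest first

TASK

Hang the three wooden serving boards from the rack on the stand's hook, the largest first, then the middle one, then the smallest, each by the eye in its handle. Press the largest back along the bar until the stiff cork stop just gives a few millimetres, but do not shove it any further (well short of its end); then slide each of the others back until it lies snug against the board behind it. Go gently on the stand (never more than about 25 N), leave the other things on the table where they are, and let go of everything.

Things in the scene. Friction and masses are not known exactly. Their poses are not given: they have to be found in the camera images.
- eye_l (a point): Centre of the oblong eye (18 mm wide, 32 mm high, right through) in the handle of the largest board: 30 mm below the handle's top, 45 mm above the body's shoulders, 165 mm above the bottom edge. z up the handle, y across the width, x through the thickness. The handle can be pinched by its two sides at this height, leaving the eye free between the fingers.
- board_l: The largest of three plain wooden serving boards, upright in the rack: body 140 mm wide, 120 mm high, 20 mm thick; handle 36 mm wide, 75 mm long rising from the middle of its top; about 260 g (+-30 %). Origin at the centre of its bottom edge, axes as eye_l.
- eye_m (a point): Centre of the oblong eye (18 mm wide, 32 mm high, right through) in the handle of the middle-sized board: 30 mm below the handle's top, 45 mm above the body's shoulders, 153 mm above the bottom edge. z up the handle, y across the width, x through the thickness. The handle can be pinched by its two sides at this height, leaving the eye free between the fingers.
- board_m: The middle-sized of three plain wooden serving boards, upright in the rack: body 115 mm wide, 108 mm high, 20 mm thick; handle 36 mm wide, 75 mm long rising from the middle of its top; about 200 g (+-30 %). Origin at the centre of its bottom edge, axes as eye_m. Gripping it a few mm towards the robot-side (-x) face keeps wide fingers clear of the board hung behind.
- eye_s (a point): Centre of the oblong eye (18 mm wide, 32 mm high, right through) in the handle of the smallest board: 30 mm below the handle's top, 45 mm above the body's shoulders, 141 mm above the bottom edge. z up the handle, y across the width, x through the thickness. The handle can be pinched by its two sides at this height, leaving the eye free between the fingers.
- board_s: The smallest of three plain wooden serving boards, upright in the rack: body 90 mm wide, 96 mm high, 20 mm thick; handle 36 mm wide, 75 mm long rising from the middle of its top; about 145 g (+-30 %). Origin at the centre of its bottom edge, axes as eye_s. Gripping it a few mm towards the robot-side (-x) face keeps wide fingers clear of the board hung behind.
- hook (a point): Point on the centre line of the hook, a level 10 mm round bar, 245 mm above the table; x runs along the bar to the post (away from the robot), z up. Level down to x = -80 mm, the free end then slants up to x = -98 mm, its top 17 mm above the centre line: an eye passes it when centred about 6 mm above the centre line. A hanging board has its eye 11 mm below it. The bar springs down 1 mm per 4 N.
- stop (a joint): How far the round cork stop (32 mm across) on the bar has been pushed towards the post, in m: 0 at the start, hard end at 0.016. Gives only under about 6 N, no spring, stays where pushed. Its place varies and is not measured: the front face starts anywhere from x = -4 to +28 mm in the frame of hook, to be found by feel or seen. There is room for the three boards in front of it.
- stand: The fixed hook stand, with its hook and stop: wooden base 220 x 130 x 14 mm, black steel post 30 mm wide starting at x = +76 mm and rising no higher than the bar. Origin under the base's centre, directly below hook, same axes.
- rack: Fixed low rack, 210 x 120 mm: wooden floor 10 mm thick, three slots between black plates at x = -70, 0 and +70 mm of its origin (centre of the underside); slots 23 mm wide, plates up to 55 mm above the table. Each holds one board, in any order; the boards' axes are the rack's.
- remote: white remote control lying flat, 150 x 42 x 18 mm; only clutter, leave it where it is. Origin under its centre.
- mug: white mug, 80 mm across, 85 mm high; only clutter, leave it where it is. Origin under its centre.
- candle: amber glass candle jar with a dark lid, 68 mm across, 75 mm high; only clutter, leave it where it is. Origin under its centre.
- coaster: round cork coaster, 96 mm across, 8 mm thick; only clutter, leave it where it is. Origin under its centre.
- book: blue book lying flat, 200 x 130 x 26 mm; only clutter, leave it where it is. Origin under its centre.
- woodbox: small wooden box, 60 x 45 x 90 mm; only clutter, leave it where it is. Origin under its centre.
There are look-alikes about, which are no part of the job. What is shaped like the board_m but pink is not meant.

How it is judged (in metres and radians):
On the way, in this order (a step that is already met when the one before it is completed fails the run):
1. the largest board hangs on the bar and has pushed the stop at least 1.5 mm (x of eye_l in the frame of hook between -0.08 and 0.04 m and y of eye_l in the frame of hook between -0.007 and 0.007 m and z of eye_l in the frame of hook between -0.016 and -0.006 m and angle between eye_l's own z axis and vertical below 0.12 rad and value of joint stop above 0.0015 m), for 0.2 s.
2. the middle board hangs on the bar, snug against the largest (x of eye_l in the frame of hook between -0.08 and 0.04 m and y of eye_l in the frame of hook between -0.007 and 0.007 m and z of eye_l in the frame of hook between -0.016 and -0.006 m and angle between each of eye_l, eye_m's own z axis and vertical below 0.12 rad and x of eye_m in the frame of hook between -0.08 and 0.04 m and y of eye_m in the frame of hook between -0.007 and 0.007 m and z of eye_m in the frame of hook between -0.016 and -0.006 m and distance between eye_m and eye_l below 0.024 m), for 0.2 s.
3. the smallest board hangs on the bar, snug against the middle one (x of eye_m in the frame of hook between -0.08 and 0.04 m and y of eye_m in the frame of hook between -0.007 and 0.007 m and z of eye_m in the frame of hook between -0.016 and -0.006 m and angle between each of eye_m, eye_s's own z axis and vertical below 0.12 rad and x of eye_s in the frame of hook between -0.08 and 0.04 m and y of eye_s in the frame of hook between -0.007 and 0.007 m and z of eye_s in the frame of hook between -0.016 and -0.006 m and distance between eye_s and eye_m below 0.024 m), for 0.2 s.
At the end, for the whole second after the job is handed in: All three boards hang upright by their eyes from the level bar, released and still (eye 6 to 16 mm below the bar's centre line, within 7 mm sideways), largest nearest the post, then middle, then smallest, neighbouring eyes at most 24 mm apart; stop pushed in by 1.5 to 9 mm (all of step 1 and all of step 3 and value of joint stop below 0.009 m and distance between eye_m and eye_l below 0.024 m and linear speed of each of board_l, board_m, board_s below 0.02 m/s); the robot touches nothing.
It fails at once if a board forced against the stand with more than 25 N (contact force between any of board_l, board_m, board_s and stand above 25 N).
It fails at once if the robot pressed against the stand with more than 25 N (contact force between the arm and stand above 25 N).
It fails at once if the stop driven towards its end (more than 9 mm) (value of joint stop above 0.009 m).
It fails at once if one of the other things on the table moved by more than 30 mm (distance of any of remote, mug, candle, coaster, book, woodbox from where it was at the start of the episode above 0.03 m).
It also fails if it takes over 72 s, if anything falls off the work surface, if the arm or the gripper's body presses on something with over 40 N, if the wrist force passes 120 N, or if a joint passes its speed limit or range.

ROBOT

A 7-joint arm with a two-finger parallel gripper is mounted at the origin on the work surface. World frame = base frame: x ahead of the robot, y to its left, z up, the work surface at z = 0. Lengths are in m, angles in degrees, forces in N, time in s.
With the tool pointing down it reaches from about 0.425 to 0.825 m from the base axis. Payload 3.6 kg.
Tool frame: the origin (TCP) lies on the centre line of the jaws, within the pads' length; the fingertips stand 22 mm ahead of it and the grasp point (between the pads) lies 3 mm ahead of it (bot.nose_length is the distance from the TCP to the fingertips, in m); z points along the fingers, y is the line along which they close (so a half turn about z gives the same grasp; the last joint's range is limited). The gripper opens to 93 mm and grips with 3 to 60 N. Pads are 15 mm wide; open, the fingers measure 128 mm over their backs; the gripper's body (75 mm by 188 mm) begins 65 mm behind the grasp point.
Start: joints at [-68.383, 35.231, -0.722, 81.555, 0.464, 63.22, -2.315], TCP at [0.255, 0.598, 0.241] pointing down, gripper open.
Joint ranges: [-178.69, 178.69], [-17.37, 117.87], [-77.05, 75.6], [15.02, 138.74], [-78.02, 258.01], [0.78, 113.62], [-162.83, 162.83]. Speed limits (degrees/s): [159.86, 159.86, 180, 180, 180, 180, 180].

INTERFACE

Orientations are given as [roll, pitch, yaw] about the fixed x, y, z axes, in that order (R = Rz(yaw) Ry(pitch) Rx(roll)).
In Python, from cell import bot gives the robot as it stands. The module is installed in compiled form; this text tells all that it offers.
- The arm moves only by the tool arm_command, never from a script. Its argument "steps" is a list of rows, each a list of 3 entries, a list of its own where there are three numbers: the closure, from -1 (fully open) to 1 (shut), then the shift along the tool's x, y, z each as a share of 500 mm, from -1 to 1, then the turn about the tool's z as a share of 120 degrees, from -1 to 1. A call has 1 to 12 rows; each row is the pose to reach, as a shift and turn from the pose commanded when the call began, along the tool's axes at that moment; what a row does not reach only later rows make up. A row lasts 1/10 s, in which the tool goes at most 50 mm and 8.59 degrees, less where a joint would pass 70% of its speed; a pose out of reach is approached as far as the arm can. A call with a number of a shift or a turn outside -1 to 1 is refused whole. A call with a gripper value outside its range is refused whole. The fingers move at their own pace and stop on an object; "squeeze" is the grip in N (left out, the last holds). Time passes only in rows, so rows that repeat a pose let the fingers close. It gives the time, the measured TCP pose, the force, the opening and the grip force at its end, in the units of the state.
- bot.get_state(): the state, without advancing time (a new reading comes with each control period).
- bot.grab_frame(name): name is "side" or "top" or "wrist"; returns a dict with "color" (384x512x3 uint8, red, green, blue), "depth" (384x512 float32, m along the optical axis (not along the pixel's ray), 0 where there is no reading), "fovy" (degrees; the focal length in pixels is half the picture's height over the tangent of half this angle, whatever the lens; pixels are square), "cx", "cy" (the principal point, pixels), "world_from_camera" (4x4, takes a point from camera to world coordinates). Camera axes: x right, y down, z forward; pixel columns grow to the right and rows downward; lengths in m; the calibration is good to about 2 mm. A picture is of the moment at which its call begins.
- bot.finish_job(): hands the job in; it is judged then, once.
The state is a dict: "time_s": time; "qpos": joint angles; "dq": joint speeds; "joint_efforts": joint torques, N m; "tool_pos": TCP position; "tool_rot": TCP orientation; "wrist_force": force on the tool from outside, world axes, zero at the start; "moment": the same for the moment, N m; "grip_width": finger opening in m; "grip_force": force on a finger pad.
Only numpy, scipy, OpenCV 4.12 (cv2) and the standard library are available. Lean on these libraries where they do the work, as an engineer would, in place of code of your own. Each camera call takes 0.05 s, during which the arm holds its last target. There are 200 camera calls.

## Working session

There is one attempt and no reset: what is moved stays moved. The work goes in short steps, Python scripts to look and compute and a tool call to move; the robot and the scene stay as the last step left them, time stands still between calls to the robot, and variables do not carry over. Pictures are saved under pics/ and viewed, at most 10 in all, crops included, and the job is handed in when it is done.

Besides the shell and the picture viewer there is one more tool, called in YAML: its name, and indented under it one key for each argument. arm_command: Moves the arm, as the interface text tells. Shift numbers are shares of 500 mm and turn numbers shares of 120 degrees, none past 1 either way. Its arguments: {"type":"object","properties":{"steps":{"type":"array","items":{"type":"array"}},"squeeze":{"type":"number"}},"required":["steps"]}

```bash
mkdir -p pics; cat > h.py <<'E'
import numpy as np, cv2, pickle
from cell import bot
def grab(n,tag):
    f=bot.grab_frame(n); pickle.dump(f,open(f'pics/{tag}.pkl','wb'))
    cv2.imwrite(f'pics/{tag}.png',f['color'][:,:,::-1]); return f
def load(tag): return pickle.load(open(f'pics/{tag}.pkl','rb'))
def pts(f):
    d=f['depth']; h,w=d.shape; fl=h/2/np.tan(np.radians(f['fovy']/2))
    v,u=np.mgrid[:h,:w]; P=np.stack([(u-f['cx'])/fl*d,(v-f['cy'])/fl*d,d,np.ones_like(d)],-1)
    W=(P@np.array(f['world_from_camera']).T)[...,:3]; W[d==0]=np.nan; return W
def crop(tag,x0,y0,x1,y1,k,out):
    im=cv2.imread(f'pics/{tag}.png')[y0:y1,x0:x1]
    cv2.imwrite(f'pics/{out}.png',cv2.resize(im,None,fx=k,fy=k,interpolation=cv2.INTER_CUBIC))
E
python3 - <<'E'
from h import *
a=grab('top','top0'); b=grab('side','side0')
im=np.hstack([a['color'],b['color']])
cv2.imwrite('pics/both.png',cv2.resize(np.vstack([a['color'],b['color']]),(400,600))[:,:,::-1])
print(a['world_from_camera'],b['world_from_camera'],a['fovy'],b['fovy']); s=bot.get_state(); print(s)
E
```

```text
[[-1.63218286e-02 -9.99138292e-01  3.81611287e-02  4.82907773e-01]
 [-9.99794996e-01  1.67661257e-02  1.13517509e-02 -5.35271801e-04]
 [-1.19817833e-02 -3.79680242e-02 -9.99207119e-01  1.52737008e+00]
 [ 0.00000000e+00  0.00000000e+00  0.00000000e+00  1.00000000e+00]] [[ 0.99423384 -0.08641344  0.06349644  0.47028329]
 [-0.10679983 -0.74473681  0.65875708 -0.85499709]
 [-0.00963733 -0.66173998 -0.74967147  1.11896343]
 [ 0.          0.          0.          1.        ]] 48.79207079154541 47.150796510684295
{'time_s': 0.1, 'qpos': array([-68.38135644,  35.28430668,  -0.72201207,  81.63082798,
         0.46595926,  63.22152334,  -2.31580361]), 'dq': array([ 0.11930052,  0.00578732,  0.02835569, -0.21898989, -0.03380541,
        0.16698197,  0.02207819]), 'joint_efforts': array([ 1.21972953e-03, -4.60044909e+01,  2.09788140e-01, -1.66247588e+01,
       -6.12135767e-02,  1.70390384e-02,  1.05546442e-04]), 'tool_pos': array([0.25514795, 0.59710554, 0.23959785]), 'tool_rot': array([-1.79866304e+02,  3.84943436e-03,  1.56865853e+02]), 'wrist_force': array([-1.16990004,  0.13012071,  0.1781291 ]), 'moment': array([-0.01212871,  0.01716192,  0.0165914 ]), 'grip_force': 0.0, 'grip_width': 0.09301446531569589}
```

View pics/top0.png

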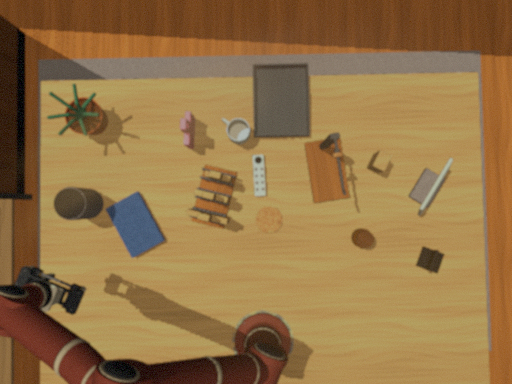

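View pics/side0.png

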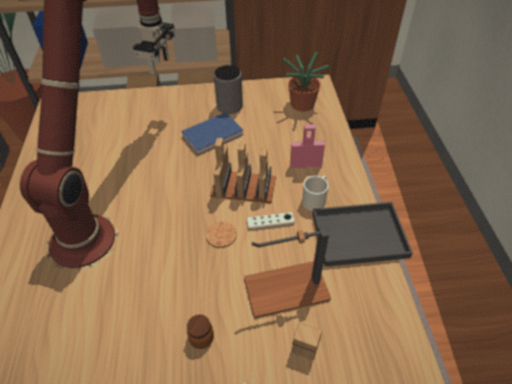

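The top view shows the rack with three boards around (214,197), the stand's base around (327,170) with the hook bar and stop at about (333,143), and the pink look-alike at (187,128). In the side view, the hook bar runs from about (255,244) to the post at (320,240), and the stop is at (301,237). Next I'll turn the depth into positions.

```bash
python3 - <<'E'
from h import *
def box(mask,W):
    p=W[mask]; return p
for t,(x0,y0,x1,y1) in {'top0':(180,155,250,235),'side0':(205,130,285,205)}.items():
    f=load(t);W=pts(f); s=W[y0:y1,x0:x1].reshape(-1,3); s=s[np.isfinite(s[:,0])]
    tops=s[s[:,2]>0.10]
    n,lab=0,None
    print(t,len(tops)); 
    from scipy.cluster.hierarchy import fcluster,linkage
    l=fcluster(linkage(tops[:,:2]),0.012,'distance')
    for k in set(l):
        q=tops[l==k]
        if len(q)<8: continue
        r=cv2.minAreaRect(q[:,:2].astype(np.float32)); print(len(q),q.mean(0).round(4),'zmax',q[:,2].max().round(4),np.round(r[0],4),np.round(r[1],4),r[2])
for t,(x0,y0,x1,y1) in {'top0':(295,125,360,210),'side0':(245,225,335,315)}.items():
    f=load(t);W=pts(f); s=W[y0:y1,x0:x1].reshape(-1,3); s=s[np.isfinite(s[:,0])]
    b=s[(s[:,2]>0.008)&(s[:,2]<0.02)]; r=cv2.minAreaRect(b[:,:2].astype(np.float32)); print(t,'base',r,b[:,2].mean())
    b=s[(s[:,2]>0.215)&(s[:,2]<0.29)]
    c=b.mean(0);d=np.linalg.svd(b[:,:2]-c[:2])[2][0]; print('bar',len(b),c,np.degrees(np.arctan2(d[1],d[0])))
    a=(b[:,:2]-c[:2])@d
    o=np.argsort(a); print(np.c_[b[o],a[o]][::3].round(4))
crop('top0',180,120,370,235,4,'c1')
crop('side0',195,120,345,320,3,'c2')
E
```

```text
top0 671
169 [0.5835 0.1382 0.1409] zmax 0.1874 [0.5852 0.1416] [0.089  0.0199] 75.25345611572266
290 [0.4501 0.1733 0.1504] zmax 0.2109 [0.4498 0.1766] [0.1386 0.0204] 75.34013366699219
212 [0.5177 0.1597 0.145 ] zmax 0.1978 [0.5186 0.1634] [0.1148 0.0199] 75.44700622558594
side0 945
233 [0.5817 0.1299 0.1422] zmax 0.187 [0.5838 0.1421] [0.089  0.0205] 75.46953582763672
405 [0.4481 0.1626 0.1488] zmax 0.2099 [0.4494 0.1761] [0.1437 0.0211] 74.63471221923828
307 [0.516  0.15   0.1462] zmax 0.1981 [0.5172 0.1626] [0.117  0.0214] 75.17977905273438
top0 base ((0.6324057579040527, -0.21923775970935822), (0.30608654022216797, 0.18944542109966278), 16.99261474609375) 0.013469274118977923
bar 312 [ 0.62391939 -0.23819845  0.24916909] -171.7141392900566
[[ 7.014e-01 -2.355e-01  2.415e-01 -7.710e-02]
 [ 7.005e-01 -2.376e-01  2.464e-01 -7.590e-02]
 [ 6.978e-01 -2.224e-01  2.460e-01 -7.540e-02]
 [ 6.971e-01 -2.248e-01  2.501e-01 -7.430e-02]
 [ 6.970e-01 -2.308e-01  2.501e-01 -7.340e-02]
 [ 6.967e-01 -2.336e-01  2.515e-01 -7.270e-02]
 [ 6.936e-01 -2.181e-01  2.532e-01 -7.190e-02]
 [ 6.964e-01 -2
[... 12180 characters left out ...]
349e-01 -2.483e-01  2.494e-01  9.330e-02]
 [ 5.340e-01 -2.562e-01  2.482e-01  9.500e-02]
 [ 5.318e-01 -2.545e-01  2.503e-01  9.700e-02]
 [ 5.297e-01 -2.520e-01  2.513e-01  9.890e-02]
 [ 5.276e-01 -2.490e-01  2.515e-01  1.006e-01]
 [ 5.268e-01 -2.561e-01  2.492e-01  1.022e-01]
 [ 5.247e-01 -2.536e-01  2.543e-01  1.040e-01]
 [ 5.226e-01 -2.516e-01  2.560e-01  1.059e-01]
 [ 5.220e-01 -2.564e-01  2.505e-01  1.070e-01]
 [ 5.199e-01 -2.541e-01  2.558e-01  1.088e-01]
 [ 5.178e-01 -2.517e-01  2.610e-01  1.106e-01]
 [ 5.172e-01 -2.578e-01  2.574e-01  1.119e-01]
 [ 5.149e-01 -2.566e-01  2.603e-01  1.140e-01]
 [ 5.129e-01 -2.528e-01  2.593e-01  1.156e-01]
 [ 5.108e-01 -2.512e-01  2.614e-01  1.176e-01]]
```

View pics/c1.png

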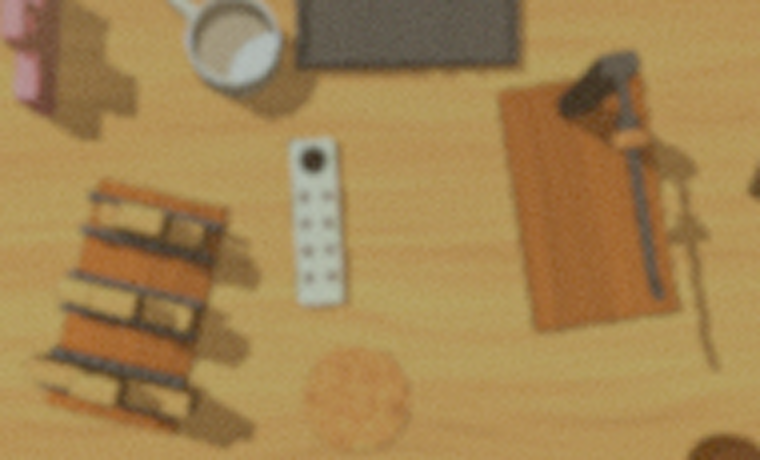

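View pics/c2.png

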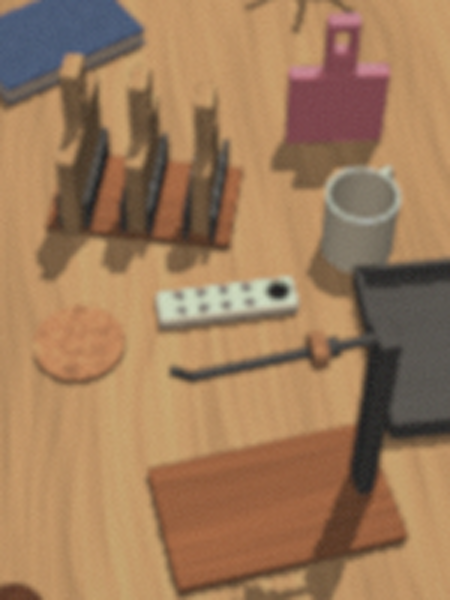

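The crops show largest, middle and smallest boards in order from the robot, their handles over c1 (80,375), (100,290) and (130,215). The bar runs from c1 (657,297) to the post at (620,65), with the cork stop at c1 (630,137). Both views give handle tops of 0.21, 0.198 and 0.187 m, matching the text to within noise. Next I'll fit the bar and work out a wrist look at the hook.

```bash
cat >> h.py <<'E'
def shares(cmd,tgt):
    """cmd,tgt: (x,y,z,yaw) commanded / wanted, tool straight down -> shift shares, turn share"""
    c=np.radians(cmd[3]); d=np.array(tgt[:3])-np.array(cmd[:3]); dy=(tgt[3]-cmd[3]+180)%360-180
    X=np.array([np.cos(c),np.sin(c),0]);Y=np.array([np.sin(c),-np.cos(c),0]);Z=np.array([0,0,-1])
    return np.round(np.array([X@d,Y@d,Z@d])/0.5,4),round(-dy/120,4),'rows',round(max(np.linalg.norm(d)/.05,abs(dy)/8.59),1)
def barfit(W,x0,x1):
    s=W.reshape(-1,3); s=s[np.isfinite(s[:,0])]
    s=s[(s[:,2]>.235)&(s[:,2]<.258)&(s[:,0]>x0)&(s[:,0]<x1)&(abs(s[:,1]+.243)<.03)]
    p=np.polyfit(s[:,0],s[:,1],1); print(len(s),'yaw',np.degrees(np.arctan(p[0])),'y(.54,.60,.66)',np.polyval(p,[.54,.6,.66]).round(4),'ymin/max resid',np.percentile(s[:,1]-np.polyval(p,s[:,0]),[2,98]).round(4),'z',np.percentile(s[:,2],[5,50,95]).round(4)); return p
E
python3 - <<'E'
from h import *
for t in ('top0','side0'):
    f=load(t); W=pts(f); barfit(W,.535,.615)
    s=W.reshape(-1,3); s=s[np.isfinite(s[:,0])]
    b=s[(s[:,2]>.008)&(s[:,2]<.022)&(s[:,0]>.47)&(s[:,0]<.76)&(s[:,1]<-.155)&(s[:,1]>-.33)]
    print(cv2.minAreaRect(b[:,:2].astype(np.float32)),np.percentile(b[:,0],[0,1,99,100]),np.percentile(b[:,1],[0,1,99,100]))
print(shares((.255,.598,.241,156.9),(.52,-.2,.45,188)))
f=grab('wrist','w0'); T=np.array(f['world_from_camera']); s=bot.get_state()
from scipy.spatial.transform import Rotation as R
Rt=R.from_euler('xyz',s['tool_rot'],degrees=True).as_matrix()
print('cam in tool',Rt.T@(T[:3,3]-s['tool_pos']),Rt.T@T[:3,:3],f['fovy'])
E
```

```text
90 yaw 7.612969344483234 y(.54,.60,.66) [-0.2503 -0.2423 -0.2343] ymin/max resid [-0.0054  0.0047] z [0.2436 0.2478 0.2521]
((0.6330211758613586, -0.2467324435710907), (0.27199748158454895, 0.15102878212928772), 8.829882621765137) [0.49036306 0.4973525  0.71558257 0.75769069] [-0.32837996 -0.31406052 -0.16848878 -0.1550099 ]
137 yaw 7.717817630959876 y(.54,.60,.66) [-0.2507 -0.2426 -0.2344] ymin/max resid [-0.0041  0.0058] z [0.2436 0.2489 0.2524]
((0.6325198411941528, -0.23847773671150208), (0.2740936875343323, 0.1380324363708496), 8.20802116394043) [0.4900814  0.49682597 0.7213048  0.75950067] [-0.31958905 -0.31258055 -0.171997   -0.15886007]
(array([-1.1137, -1.2601, -0.418 ]), -0.2592, 'rows', np.float64(17.3))
cam in tool [ 0.07423325 -0.00143147 -0.14337008] [[-1.33077680e-04 -9.64633999e-01 -2.63592925e-01]
 [ 9.99999983e-01 -1.61542671e-04  8.63144381e-05]
 [-1.25843347e-04 -2.63592909e-01  9.64634004e-01]] 62.47879137607311
```

```bash
python3 - <<'E'
from h import *
print(shares((.255,.598,.241,156.9),(.48,.17,.42,165.25)))
E
```

```text
(array([-0.7498, -0.6108, -0.358 ]), -0.0696, 'rows', np.float64(10.3))
```

arm_command:
  steps:
    - [-1, [-0.75, -0.61, -0.358], -0.07]
    - [-1, [-0.75, -0.61, -0.358], -0.07]
    - [-1, [-0.75, -0.61, -0.358], -0.07]
    - [-1, [-0.75, -0.61, -0.358], -0.07]
    - [-1, [-0.75, -0.61, -0.358], -0.07]
    - [-1, [-0.75, -0.61, -0.358], -0.07]
    - [-1, [-0.75, -0.61, -0.358], -0.07]
    - [-1, [-0.75, -0.61, -0.358], -0.07]
    - [-1, [-0.75, -0.61, -0.358], -0.07]
    - [-1, [-0.75, -0.61, -0.358], -0.07]
    - [-1, [-0.75, -0.61, -0.358], -0.07]
    - [-1, [-0.75, -0.61, -0.358], -0.07]

```text
time_s: 1.35
tool_pos: [0.4819, 0.1667, 0.4204]
tool_rot: [-180.0, 0.1, 164.9]
wrist_force: [-0.8, 0.2, -0.3]
grip_width: 0.0931
grip_force: 0.0
```

```bash
cat >> h.py <<'E'
def boards(f,th=None):
    """handle rectangles (top 50 mm of every board) in one view"""
    from scipy.cluster.hierarchy import fcluster,linkage
    s=pts(f).reshape(-1,3); s=s[np.isfinite(s[:,0])]
    s=s[(abs(s[:,0]-.52)<.14)&(abs(s[:,1]-.16)<.1)&(s[:,2]>.09)&(s[:,2]<.25)]
    th=np.radians(-14.75); u=(s[:,:2]@[np.cos(th),np.sin(th)]); v=s[:,:2]@[-np.sin(th),np.cos(th)]
    for n,u0,z in (('L',.39,.205),('M',.46,.193),('S',.53,.181)):
        q=(abs(u-u0)<.035)&(s[:,2]>z-.05); q2=(abs(u-u0)<.035)&(s[:,2]>z-.012)
        pu=np.percentile(u[q2],[3,50,97]); pv=np.percentile(v[q],[1,50,99])
        um,vm=pu[[0,2]].mean(),pv[[0,2]].mean()
        print(n,q.sum(),'thick',pu.round(4),'width',pv.round(4),'top z',np.percentile(s[q2,2],[50,98]).round(4),'centre',(um*np.cos(th)-vm*np.sin(th)).round(4),(um*np.sin(th)+vm*np.cos(th)).round(4))
E
python3 - <<'E'
from h import *
s=bot.get_state(); print(s['tool_pos'],s['tool_rot'],s['dq'].round(2))
f=grab('wrist','w1')
for n,g in (('top',load('top0')),('side',load('side0')),('w',f)): print(n); boards(g)
E
```

```text
[0.48185497 0.16672776 0.4203775 ] [-1.79993431e+02  1.25028154e-01  1.64872444e+02] [-2.87  0.7  -4.55  2.18 -1.79 -0.58 -1.47]
top
L 91 thick [0.3811 0.3902 0.3992] width [0.2677 0.283  0.3032] top z [0.2044 0.2099] centre 0.45 0.1767
M 81 thick [0.4507 0.46   0.4691] width [0.2722 0.2868 0.3068] top z [0.192 0.197] centre 0.5184 0.1629
S 84 thick [0.5207 0.5298 0.5392] width [0.268  0.2836 0.3037] top z [0.1807 0.187 ] centre 0.5853 0.1415
side
L 152 thick [0.3804 0.3905 0.3986] width [0.2665 0.2742 0.307 ] top z [0.2042 0.2093] centre 0.4497 0.1781
M 147 thick [0.4493 0.4592 0.4687] width [0.2707 0.2777 0.3111] top z [0.1926 0.1967] centre 0.5179 0.1645
S 137 thick [0.519  0.5287 0.538 ] width [0.2675 0.2726 0.3011] top z [0.1794 0.1852] centre 0.5835 0.1404
w
L 647 thick [0.3779 0.3867 0.3969] width [0.2691 0.2861 0.3041] top z [0.2041 0.2058] centre 0.4476 0.1785
M 681 thick [0.4475 0.4556 0.466 ] width [0.2734 0.2907 0.308 ] top z [0.1921 0.1939] centre 0.5157 0.1648
S 693 thick [0.5173 0.5246 0.5351] width [0.2695 0.287  0.3042] top z [0.18   0.1818] centre 0.5819 0.1434
```

View pics/w1.png

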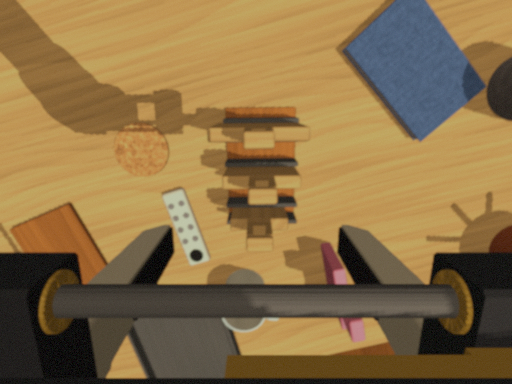

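The wrist view shows the largest board's handle at about (260,138), the middle one's at (262,197) and the smallest one's at (260,240). All three views agree on their places to 2 mm. Next is a close look at the bar and stop.

```bash
python3 - <<'E'
from h import *
s=bot.get_state(); print(s['tool_pos'],s['tool_rot'])
print(shares((*s['tool_pos'],s['tool_rot'][2]),(.56,-.235,.42,187.7)))
E
```

```text
[0.48044973 0.16941125 0.41952641] [ 1.79979510e+02 -2.48907775e-02  1.65143142e+02]
(array([-0.3612, -0.741 , -0.0009]), np.float64(-0.188), 'rows', np.float64(8.2))
```

arm_command:
  steps:
    - [-1, [-0.36, -0.74, 0], -0.188]
    - [-1, [-0.36, -0.74, 0], -0.188]
    - [-1, [-0.36, -0.74, 0], -0.188]
    - [-1, [-0.36, -0.74, 0], -0.188]
    - [-1, [-0.36, -0.74, 0], -0.188]
    - [-1, [-0.36, -0.74, 0], -0.188]
    - [-1, [-0.36, -0.74, 0], -0.188]
    - [-1, [-0.36, -0.74, 0], -0.188]
    - [-1, [-0.36, -0.74, 0], -0.188]
    - [-1, [-0.36, -0.74, 0], -0.188]
    - [-1, [-0.36, -0.74, 0], -0.188]
    - [-1, [-0.36, -0.74, 0], -0.188]

```text
time_s: 2.6
tool_pos: [0.5612, -0.2302, 0.4193]
tool_rot: [179.9, 0.0, -171.9]
wrist_force: [-0.6, 0.4, 0.6]
grip_width: 0.0929
grip_force: 0.0
```

```bash
python3 - <<'E'
from h import *
grab('wrist','w2a');f=grab('wrist','w2')
s=bot.get_state(); print(s['tool_pos'],s['tool_rot'])
W=pts(f); p=barfit(W,.535,.615)
th=np.radians(7.7); s=W.reshape(-1,3); s=s[np.isfinite(s[:,0])]
u=s[:,:2]@[np.cos(th),np.sin(th)]; v=s[:,:2]@[-np.sin(th),np.cos(th)]
v0=-.2425*np.cos(th)-.6*np.sin(th)
bar=(abs(v-v0)<.02)&(s[:,2]>.2)
print('v0',v0)
for a in np.arange(.47,.70,.006):
    q=bar&(u>=a)&(u<a+.006)
    if q.sum()>3: print(a.round(3),q.sum(),'v',np.percentile(v[q]-v0,[3,50,97]).round(4),'z',np.percentile(s[q,2],[50,97]).round(4))
q=bar&(s[:,2]>.2555)&(u>.54); print('stop u',np.percentile(u[q],[0,2,50,98,100]).round(4))
q=bar&(s[:,2]>.24); print('tip u',np.percentile(u[q],[0,1]).round(4))
b=(s[:,2]>.010)&(s[:,2]<.018)&(abs(v-v0)<.1); print('base u',np.percentile(u[b],[0,1,99,100]).round(4),'v',np.percentile(v[b]-v0,[0,1,99,100]).round(4))
E
```

```text
[ 0.56092058 -0.2309713   0.4198524 ] [ 1.79928398e+02  3.29236411e-02 -1.71932818e+02]
740 yaw 7.637026211196198 y(.54,.60,.66) [-0.2498 -0.2417 -0.2337] ymin/max resid [-0.005   0.0046] z [0.2455 0.2483 0.25  ]
v0 -0.32070513718182303
0.47 58 v [-0.0037  0.0008  0.0049] z [0.2602 0.2618]
0.476 64 v [-0.004   0.0011  0.0056] z [0.2575 0.2609]
0.482 57 v [-0.0033  0.0009  0.0055] z [0.2518 0.2553]
0.488 2586 v [-0.0185  0.0007  0.0189] z [0.4966 0.4989]
0.494 3474 v [-0.0188 -0.0002  0.0187] z [0.4987 0.5155]
0.5 2224 v [-0.0177  0.0119  0.0195] z [0.5129 0.5155]
0.506 58 v [-0.0037  0.0009  0.0054] z [0.2484 0.2498]
0.512 57 v [-0.0038  0.0004  0.0053] z [0.2482 0.2502]
0.518 57 v [-0.0039  0.0013  0.0053] z [0.2483 0.2499]
0.524 60 v [-0.004   0.0008  0.0053] z [0.2483 0.25  ]
0.53 54 v [-0.004   0.0008  0.0053] z [0.2484 0.2502]
0.536 56 v [-0.0041  0.0008  0.0053] z [0.2484 0.2507]
0.542 57 v [-0.0042  0.0012  0.0053] z [0.2486 0.2499]
0.548 53 v [-0.0042  0.0001  0.0053] z [0.248  0.2496]
0.554 55 v [-0.0043  0.0011  0.0052] z [0.2484 0.2499]
0.56 49 v [-0.0039  0.0011  0.0052] 
[... 227 characters left out ...]
502 0.2601]
0.59 152 v [-0.0128  0.0014  0.016 ] z [0.258  0.2605]
0.596 66 v [-0.0142  0.0009  0.0149] z [0.258  0.2601]
0.602 72 v [-0.0079  0.001   0.0085] z [0.2522 0.2537]
0.608 50 v [-0.0075  0.0011  0.0095] z [0.2517 0.2538]
0.614 44 v [-0.0037  0.0008  0.0051] z [0.2485 0.25  ]
0.62 43 v [-0.0038  0.0007  0.0051] z [0.2484 0.25  ]
0.626 45 v [-0.0039  0.0007  0.0051] z [0.2481 0.2504]
0.632 43 v [-0.0039  0.0007  0.0051] z [0.2482 0.2496]
0.638 335 v [-0.0131  0.0051  0.015 ] z [0.2285 0.2488]
0.644 18 v [-0.0144 -0.012   0.0151] z [0.2245 0.2434]
stop u [0.5862 0.5867 0.592  0.5985 0.5991]
tip u [0.4697 0.4792]
base u [0.3016 0.4577 0.7006 0.9543] v [-0.0973 -0.063   0.0648  0.0996]
```

View pics/w2.png

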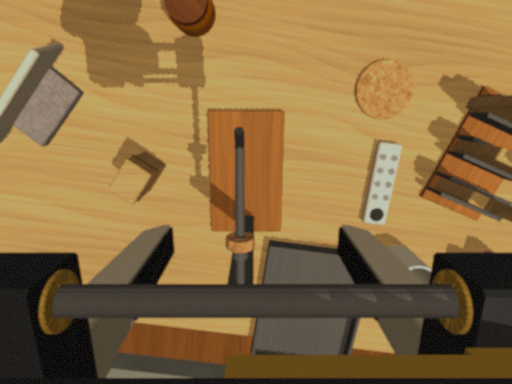

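The wrist view shows the hook tip at (239,130), with the bar running down the picture to the cork stop at (240,243) and the post behind it. The bar's top measures z 0.250 m and its side offset agrees with the other views to 1 mm. The stop's front is at about +18 mm along the bar. Now I'll fetch the largest board.

```bash
python3 - <<'E'
from h import *
s=bot.get_state(); print(s['tool_pos'],s['tool_rot'])
c=(*s['tool_pos'],s['tool_rot'][2])
print(shares(c,(.447,.178,.36,165.25)), shares(c,(.447,.178,.30,165.25)))
E
```

```text
[ 0.56092058 -0.2309713   0.4198524 ] [ 1.79928398e+02  3.29236411e-02 -1.71932818e+02]
(array([0.1108, 0.8418, 0.1197]), np.float64(0.1901), 'rows', np.float64(8.6)) (array([0.1108, 0.8418, 0.2397]), np.float64(0.1901), 'rows', np.float64(8.8))
```

arm_command:
  steps:
    - [-0.5, [0.11, 0.84, 0.12], 0.19]
    - [-0.5, [0.11, 0.84, 0.12], 0.19]
    - [-0.5, [0.11, 0.84, 0.12], 0.19]
    - [-0.5, [0.11, 0.84, 0.12], 0.19]
    - [-0.5, [0.11, 0.84, 0.12], 0.19]
    - [-0.5, [0.11, 0.84, 0.12], 0.19]
    - [-0.5, [0.11, 0.84, 0.12], 0.19]
    - [-0.5, [0.11, 0.84, 0.12], 0.19]
    - [-0.5, [0.11, 0.84, 0.12], 0.19]
    - [-0.5, [0.11, 0.84, 0.24], 0.19]
    - [-0.5, [0.11, 0.84, 0.24], 0.19]
    - [-0.5, [0.11, 0.84, 0.24], 0.19]

```text
time_s: 3.9
tool_pos: [0.4474, 0.1745, 0.2987]
tool_rot: [-179.8, -0.2, 165.0]
wrist_force: [0.8, 0.4, -0.3]
grip_width: 0.0699
grip_force: 0.0
```

```bash
python3 - <<'E'
from h import *
for i in range(8): f=bot.grab_frame('wrist')
s=bot.get_state(); print(s['tool_pos'],s['tool_rot'],s['dq'].round(2),s['grip_width'],s['wrist_force'])
f=grab('wrist','w3'); boards(f)
c=(*s['tool_pos'],s['tool_rot'][2])
print(shares(c,(.447,.178,.18,165.25)))
E
```

```text
[0.44923991 0.17471748 0.30057678] [1.79934601e+02 8.33740926e-02 1.64982638e+02] [-0.05  0.38 -0.16  0.47 -0.1  -0.09  0.07] 0.06980762866509403 [0.50351899 0.38955682 0.01477766]
L 1578 thick [0.3775 0.3856 0.3959] width [0.2686 0.2861 0.3036] top z [0.2041 0.2056] centre 0.4468 0.1782
M 1607 thick [0.4472 0.4539 0.4655] width [0.2728 0.2906 0.3076] top z [0.192  0.1935] centre 0.5152 0.1645
S 700 thick [0.5172 0.5245 0.5356] width [0.2695 0.2863 0.3041] top z [0.1801 0.1815] centre 0.5821 0.1434
(array([0.006 , 0.0052, 0.2412]), np.float64(-0.0022), 'rows', np.float64(2.4))
```

arm_command:
  steps:
    - [-0.5, [0.0096, 0.0055, 0], 0]
    - [-0.5, [0.0096, 0.0055, 0.06], 0]
    - [-0.5, [0.0096, 0.0055, 0.12], 0]
    - [-0.5, [0.0096, 0.0055, 0.18], 0]
    - [-0.5, [0.0096, 0.0055, 0.241], 0]
    - [-0.5, [0.0096, 0.0055, 0.241], 0]
    - [1, [0.0096, 0.0055, 0.241], 0]
    - [1, [0.0096, 0.0055, 0.241], 0]
    - [1, [0.0096, 0.0055, 0.241], 0]
    - [1, [0.0096, 0.0055, 0.241], 0]
    - [1, [0.0096, 0.0055, 0.241], 0]
    - [1, [0.0096, 0.0055, 0.241], 0]
  squeeze: 25

```text
time_s: 5.55
tool_pos: [0.4452, 0.1791, 0.1799]
tool_rot: [179.9, 0.1, 165.0]
wrist_force: [0.3, 0.5, 3.3]
grip_width: 0.036
grip_force: 25.0
```

arm_command:
  steps:
    - [1, [0, 0, -0.02], 0]
    - [1, [0, 0, -0.05], 0]
    - [1, [0, 0, -0.1], 0]
    - [1, [0, 0, -0.16], 0]
    - [1, [0, 0, -0.22], 0]
    - [1, [0, 0, -0.28], 0]
    - [1, [0, 0, -0.34], 0]
    - [1, [0, 0, -0.39], 0]
    - [1, [0, 0, -0.43], 0]
    - [1, [0, 0, -0.44], 0]
    - [1, [0, 0, -0.44], 0]
    - [1, [0, 0, -0.44], 0]

```text
time_s: 6.75
tool_pos: [0.4439, 0.1784, 0.3978]
tool_rot: [-179.9, -0.1, 165.0]
wrist_force: [-0.2, 0.3, -3.0]
grip_width: 0.0359
grip_force: 25.0
```

```bash
cat >> h.py <<'E'
TH=np.radians(7.65)
def uv(u,v): return u*np.cos(TH)-v*np.sin(TH), u*np.sin(TH)+v*np.cos(TH)
E
python3 - <<'E'
from h import *
for i in range(3): f=grab('wrist','w4')
s=bot.get_state(); print(s['tool_pos'],s['tool_rot'],s['wrist_force'],s['moment'])
T=np.array(f['world_from_camera'])
# held board: points near the tool, in tool coordinates
from scipy.spatial.transform import Rotation as R
Rt=R.from_euler('xyz',s['tool_rot'],degrees=True).as_matrix()
P=(pts(f)-s['tool_pos'])@Rt
q=(abs(P[...,0])<.05)&(abs(P[...,1])<.08)&(P[...,2]>-.06)&(P[...,2]<.2)
for z0 in np.arange(-.04,.19,.02):
    m=q&(P[...,2]>z0)&(P[...,2]<z0+.02)
    if m.sum()>20: print(z0.round(3),m.sum(),'x',np.percentile(P[m][:,0],[2,50,98]).round(4),'y',np.percentile(P[m][:,1],[2,50,98]).round(4))
x,y=uv(.428,-.320); print(x,y,shares((*s['tool_pos'],s['tool_rot'][2]),(x,y,.40,187.65)))
E
```

```text
[0.44419136 0.17857786 0.39787825] [-1.79888463e+02 -1.33924633e-01  1.65024552e+02] [-0.33892772  0.42705699 -2.46901075] [0.00543371 0.01395013 0.02262538]
-0.04 2745 x [0.0012 0.0076 0.0112] y [-0.0288 -0.001   0.0264]
-0.02 2393 x [0.0057 0.0091 0.0111] y [-0.0324 -0.001   0.03  ]
0.0 1450 x [-0.0005  0.0093  0.011 ] y [-0.0318 -0.0099  0.0296]
0.02 1698 x [-0.0096  0.0062  0.0091] y [-0.0186 -0.0009  0.0162]
0.04 4431 x [-0.0105  0.0034  0.008 ] y [-0.0679 -0.0002  0.0658]
0.06 1648 x [0.0069 0.0076 0.0082] y [-0.0669 -0.0011  0.0643]
0.08 1283 x [0.007  0.0076 0.0082] y [-0.0666 -0.0007  0.0643]
0.1 1027 x [0.007  0.0076 0.0082] y [-0.0666 -0.0015  0.0641]
0.12 810 x [0.0071 0.0077 0.0082] y [-0.066  -0.0024  0.0638]
0.14 684 x [0.0072 0.0077 0.0082] y [-0.0658 -0.0015  0.0638]
0.16 219 x [0.0071 0.0078 0.0083] y [-0.0658  0.0125  0.0649]
0.466789520201134 -0.2601759862677475 (array([-0.2704, -0.836 , -0.0042]), np.float64(-0.1885), 'rows', np.float64(8.8))
```

arm_command:
  steps:
    - [1, [-0.03, -0.09, 0], -0.02]
    - [1, [-0.055, -0.18, 0], -0.04]
    - [1, [-0.08, -0.27, 0], -0.06]
    - [1, [-0.11, -0.36, 0], -0.08]
    - [1, [-0.14, -0.45, 0], -0.1]
    - [1, [-0.17, -0.54, 0], -0.12]
    - [1, [-0.2, -0.63, 0], -0.14]
    - [1, [-0.23, -0.71, 0], -0.16]
    - [1, [-0.25, -0.78, 0], -0.175]
    - [1, [-0.27, -0.82, 0], -0.1885]
    - [1, [-0.27, -0.835, 0], -0.1885]
    - [1, [-0.27, -0.835, 0], -0.1885]

```text
time_s: 8.1
tool_pos: [0.4666, -0.2599, 0.3983]
tool_rot: [179.9, -0.1, -172.5]
wrist_force: [0.1, 1.3, -2.8]
grip_width: 0.0358
grip_force: 25.0
```

```bash
cat >> h.py <<'E'
def settle(n=4):
    for i in range(n): f=bot.grab_frame('wrist')
    s=bot.get_state(); x,y,z=s['tool_pos']
    print('u',(x*np.cos(TH)+y*np.sin(TH)).round(4),'v',(-x*np.sin(TH)+y*np.cos(TH)).round(4),'z',z.round(4),s['tool_rot'].round(2),'F',s['wrist_force'].round(2),'M',s['moment'].round(3),'grip',s['grip_width'].round(4),'t',s['time_s'])
    return s,f
def goal(s,*T):
    for u,v,z in T: print((u,v,z),shares((*s['tool_pos'],s['tool_rot'][2]),(*uv(u,v),z,187.65)))
E
python3 - <<'E'
from h import *
s,f=settle(6); goal(s,(.428,-.319,.257),(.50,-.319,.257))
E
```

```text
Traceback (most recent call last):
  File "h.py", line 39, in settle
    print('u',(x*np.cos(TH)+y*np.sin(TH)).round(4),'v',(-x*np.sin(TH)+y*np.cos(TH)).round(4),'z',z.round(4),s['tool_rot'].round(2),'F',s['wrist_force'].round(2),'M',s['moment'].round(3),'grip',s['grip_width'].round(4),'t',s['time_s'])
                                                                                                                                                                                                 ^^^^^^^^^^^^^^^^^^^^^
AttributeError: 'float' object has no attribute 'round'
```

```bash
sed -i "s/s\['grip_width'\].round(4)/round(s['grip_width'],4)/" h.py
python3 - <<'E'
from h import *
s,f=settle(2); goal(s,(.428,-.319,.257),(.50,-.319,.257))
E
```

```text
u 0.429 v -0.3184 z 0.3994 [ 1.7999e+02  2.0000e-02 -1.7226e+02] F [ 0.24  0.61 -1.55] M [0.022 0.071 0.017] grip 0.0359 t 8.5
(0.428, -0.319, 0.257) (array([ 0.0019, -0.0012,  0.2847]), np.float64(0.0007), 'rows', np.float64(2.8))
(0.5, -0.319, 0.257) (array([-0.1421, -0.0014,  0.2847]), np.float64(0.0007), 'rows', np.float64(3.2))
```

arm_command:
  steps:
    - [1, [0.002, -0.0014, 0.04], 0]
    - [1, [0.002, -0.0014, 0.1], 0]
    - [1, [0.002, -0.0014, 0.16], 0]
    - [1, [0.002, -0.0014, 0.22], 0]
    - [1, [0.002, -0.0014, 0.26], 0]
    - [1, [0.002, -0.0014, 0.28], 0]
    - [1, [0.002, -0.0014, 0.285], 0]
    - [1, [0.002, -0.0014, 0.285], 0]
    - [1, [0.002, -0.0014, 0.285], 0]

```text
time_s: 9.4
tool_pos: [0.4672, -0.2607, 0.2579]
tool_rot: [-179.9, 0.1, -172.4]
wrist_force: [-0.4, 0.2, -1.0]
grip_width: 0.0358
grip_force: 25.0
```

```bash
python3 - <<'E'
from h import *
s,f=settle(5); goal(s,(.44,-.319,.256),(.50,-.319,.256),(.56,-.319,.256))
f=grab('wrist','w5'); g=grab('side','s5')
crop('w5',150,60,360,250,3,'c5')
W=pts(g).reshape(-1,3); u=W[:,0]*np.cos(TH)+W[:,1]*np.sin(TH); v=-W[:,0]*np.sin(TH)+W[:,1]*np.cos(TH)
for nm,lo,hi in (('handle',.245,.285),):
    m=(u>.41)&(u<.46)&(abs(v+.32)<.03)&(W[:,2]>.2)&(W[:,2]<.30)
    print(m.sum(),np.percentile(u[m],[2,50,98]).round(4),np.percentile(v[m],[2,50,98]).round(4),np.percentile(W[m,2],[2,50,98]).round(4))
W=pts(f).reshape(-1,3); u=W[:,0]*np.cos(TH)+W[:,1]*np.sin(TH); v=-W[:,0]*np.sin(TH)+W[:,1]*np.cos(TH)
m=(u>.5)&(u<.58)&(abs(v+.32)<.02)&(W[:,2]>.2)&(W[:,2]<.26); print('bar',m.sum(),np.percentile(v[m],[2,50,98]).round(4),np.percentile(W[m,2],[50,97]).round(4))
m=(u>.4)&(u<.45)&(abs(v+.32)<.1)&(W[:,2]>.11)&(W[:,2]<.19); print('body v',np.percentile(v[m],[1,99]).round(4),np.percentile(W[m,2],[1,99]).round(4))
m=(u>.4)&(u<.45)&(abs(v+.32)<.016)&(W[:,2]>.215)&(W[:,2]<.3); print('handle',m.sum(),np.percentile(W[m,2],[1,50,98,99.8]).round(4))
E
```

```text
u 0.4278 v -0.3202 z 0.2573 [-1.7996e+02  6.0000e-02 -1.7235e+02] F [ 0.4   0.15 -1.86] M [0.014 0.041 0.019] grip 0.0361 t 9.65
(0.44, -0.319, 0.256) (array([-0.0243,  0.0023,  0.0025]), np.float64(-0.0), 'rows', np.float64(0.2))
(0.5, -0.319, 0.256) (array([-0.1443,  0.0024,  0.0025]), np.float64(-0.0), 'rows', np.float64(1.4))
(0.56, -0.319, 0.256) (array([-0.2643,  0.0024,  0.0025]), np.float64(-0.0), 'rows', np.float64(2.6))
50 [0.4222 0.4317 0.4416] [-0.3499 -0.3415 -0.3351] [0.2029 0.2076 0.213 ]Traceback (most recent call last):
  File "<stdin>", line 10, in <module>
    return _quantile_unchecked(
        a, q, axis, out, overwrite_input, method, keepdims, weights)
    return _ureduce(a,
                    func=_quantile_ureduce_func,
    ...<5 lines>...
                    overwrite_input=overwrite_input,
                    method=method)
    r = func(a, **kwargs)
    result = _quantile(arr,
                       quantiles=q,
    ...<2 lines>...
                       out=out,
                       weights=wgt)
    slices_having_nans = np.isnan(arr[-1, ...])
                                  ~~~^^^^^^^^^
IndexError: index -1 is out of bounds for axis 0 with size 0
```

View pics/c5.png

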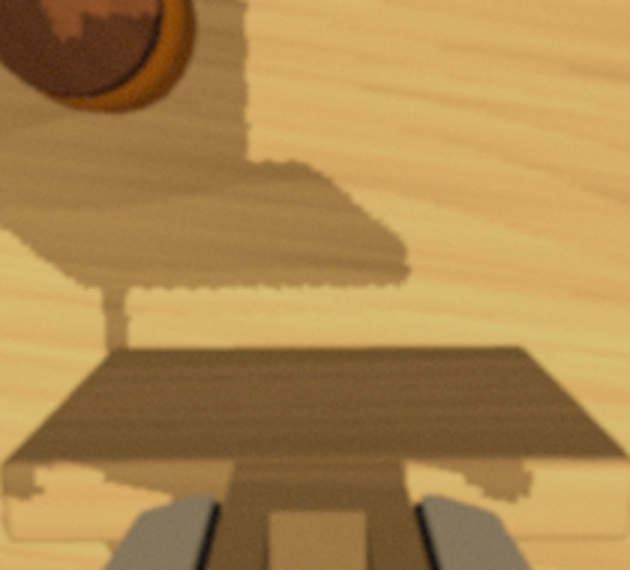

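The board hangs straight in the gripper, with the eye free between the fingers at the bottom of the crop near (315,540). Now I'll thread it slowly over the hook's end.

arm_command:
  steps:
    - [1, [-0.01, 0.0014, 0.002], 0]
    - [1, [-0.03, 0.0014, 0.002], 0]
    - [1, [-0.05, 0.0014, 0.002], 0]
    - [1, [-0.07, 0.0014, 0.002], 0]
    - [1, [-0.09, 0.0014, 0.002], 0]
    - [1, [-0.11, 0.0014, 0.002], 0]
    - [1, [-0.125, 0.0014, 0.002], 0]
    - [1, [-0.14, 0.0014, 0.002], 0]
    - [1, [-0.15, 0.0014, 0.002], 0]
    - [1, [-0.155, 0.0014, 0.002], 0]
    - [1, [-0.155, 0.0014, 0.002], 0]

```text
time_s: 10.85
tool_pos: [0.5433, -0.2492, 0.2556]
tool_rot: [180.0, -0.0, -172.3]
wrist_force: [-0.3, -0.3, -3.3]
grip_width: 0.0356
grip_force: 25.0
```

```bash
python3 - <<'E'
from h import *
s,f=settle(3); goal(s,(.50,-.3195,.241),(.56,-.3195,.241))
g=grab('side','s6'); crop('s6',225,190,345,320,4,'c6')
E
```

```text
u 0.5046 v -0.3195 z 0.2557 [-1.8000e+02 -3.0000e-02 -1.7239e+02] F [ 0.43 -0.37 -3.23] M [ 0.03  -0.04   0.026] grip 0.0361 t 11.0
(0.5, -0.3195, 0.241) (array([0.0092, 0.    , 0.0294]), np.float64(-0.0003), 'rows', np.float64(0.3))
(0.56, -0.3195, 0.241) (array([-1.108e-01,  1.000e-04,  2.940e-02]), np.float64(-0.0003), 'rows', np.float64(1.1))
```

View pics/c6.png

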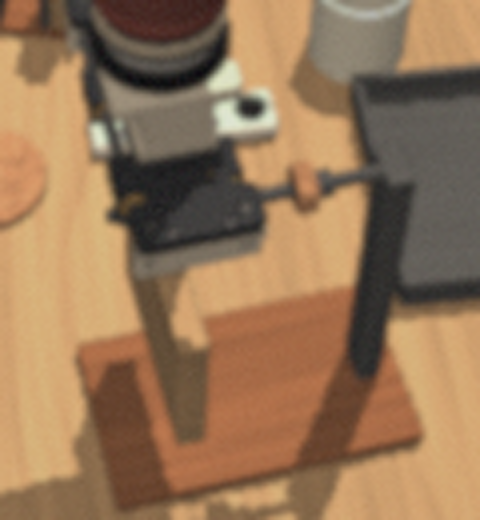

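The side view shows the held board through the eye on the bar, ahead of the cork stop at c6 (305,185), with no contact force. Next I'll lower it and go up close to the stop.

arm_command:
  steps:
    - [1, [0, 0, 0.01], 0]
    - [1, [-0.01, 0, 0.02], 0]
    - [1, [-0.02, 0, 0.0285], 0]
    - [1, [-0.035, 0, 0.0285], 0]
    - [1, [-0.05, 0, 0.0285], 0]
    - [1, [-0.065, 0, 0.0285], 0]
    - [1, [-0.08, 0, 0.0285], 0]
    - [1, [-0.095, 0, 0.0285], 0]
    - [1, [-0.11, 0, 0.0285], 0]
    - [1, [-0.119, 0, 0.0285], 0]
    - [1, [-0.119, 0, 0.0285], 0]
    - [1, [-0.119, 0, 0.0285], 0]

```text
time_s: 12.25
tool_pos: [0.6018, -0.2415, 0.2413]
tool_rot: [-180.0, -0.0, -172.4]
wrist_force: [0.5, 0.3, -2.2]
grip_width: 0.036
grip_force: 25.0
```

```bash
cat >> h.py <<'E'
def stop(tag):
    "front and back of the cork stop (u) in the top view"
    for i in range(2):
        f=grab('top',tag)
        W=pts(f).reshape(-1,3); u=W[:,0]*np.cos(TH)+W[:,1]*np.sin(TH); v=-W[:,0]*np.sin(TH)+W[:,1]*np.cos(TH)
        c=f['color'].reshape(-1,3).astype(int); m=(abs(v+.32)<.02)&(W[:,2]>.235)&(W[:,2]<.27)&(c[:,0]-c[:,2]>45)&(u>.57)&(u<.63)
        if m.sum()>3: print('stop',m.sum(),np.percentile(u[m],[0,5,50,95,100]).round(4))
E
python3 - <<'E'
from h import *
f=load('top0'); bot_grab=bot.grab_frame
s,f=settle(3); stop('t7')
E
```

```text
u 0.5642 v -0.3195 z 0.2415 [-1.8000e+02 -2.0000e-02 -1.7239e+02] F [ 0.17  0.39 -2.49] M [ 0.065 -0.006 -0.014] grip 0.0358 t 12.4
stop 11 [0.61   0.6113 0.6171 0.6281 0.6293]
stop 11 [0.6103 0.6115 0.6182 0.6276 0.6292]
```

arm_command:
  steps:
    - [1, [-0.004, 0, 0], 0]
    - [1, [-0.008, 0, 0], 0]
    - [1, [-0.011, 0, 0], 0]
    - [1, [-0.014, 0, 0], 0]
    - [1, [-0.014, 0, 0], 0]
    - [1, [-0.014, 0, 0], 0]

```text
time_s: 13.1
tool_pos: [0.609, -0.2404, 0.2414]
tool_rot: [-180.0, -0.0, -172.4]
wrist_force: [0.3, 0.6, -3.0]
grip_width: 0.0362
grip_force: 25.0
```

arm_command:
  steps:
    - [1, [-0.002, 0, 0], 0]
    - [1, [-0.003, 0, 0], 0]
    - [1, [-0.003, 0, 0], 0]

```text
time_s: 13.4
tool_pos: [0.6106, -0.2401, 0.2414]
tool_rot: [180.0, -0.0, -172.3]
wrist_force: [-0.3, 0.2, -1.9]
grip_width: 0.036
grip_force: 25.0
```

arm_command:
  steps:
    - [1, [-0.002, 0, 0], 0]
    - [1, [-0.003, 0, 0], 0]
    - [1, [-0.003, 0, 0], 0]

```text
time_s: 13.7
tool_pos: [0.6121, -0.2399, 0.2414]
tool_rot: [-180.0, 0.0, -172.3]
wrist_force: [0.6, -0.3, -2.1]
grip_width: 0.0363
grip_force: 25.0
```

arm_command:
  steps:
    - [1, [-0.002, 0, 0], 0]
    - [1, [-0.002, 0, 0], 0]
    - [1, [-0.002, 0, 0], 0]

```text
time_s: 14.0
tool_pos: [0.6124, -0.24, 0.2413]
tool_rot: [180.0, -0.1, -172.4]
wrist_force: [-2.0, -0.2, -1.2]
grip_width: 0.0358
grip_force: 25.0
```

arm_command:
  steps:
    - [1, [-0.002, 0, 0], 0]
    - [1, [-0.002, 0, 0], 0]
    - [1, [-0.002, 0, 0], 0]

```text
time_s: 14.3
tool_pos: [0.6125, -0.24, 0.2411]
tool_rot: [179.9, -0.2, -172.4]
wrist_force: [-5.3, 0.4, -1.7]
grip_width: 0.0355
grip_force: 25.0
```

arm_command:
  steps:
    - [1, [-0.002, 0, 0], 0]
    - [1, [-0.002, 0, 0], 0]
    - [1, [-0.002, 0, 0], 0]

```text
time_s: 14.6
tool_pos: [0.6131, -0.2399, 0.2411]
tool_rot: [179.9, -0.2, -172.4]
wrist_force: [-6.0, 0.4, -0.4]
grip_width: 0.0358
grip_force: 25.0
```

arm_command:
  steps:
    - [1, [-0.002, 0, 0], 0]
    - [1, [-0.004, 0, 0], 0]
    - [1, [-0.004, 0, 0], 0]
    - [1, [-0.004, 0, 0], 0]

```text
time_s: 15.0
tool_pos: [0.6151, -0.2396, 0.241]
tool_rot: [179.9, -0.2, -172.4]
wrist_force: [-7.2, 0.7, -1.7]
grip_width: 0.0359
grip_force: 25.0
```

arm_command:
  steps:
    - [1, [-0.0015, 0, 0], 0]
    - [1, [-0.003, 0, 0], 0]
    - [1, [-0.003, 0, 0], 0]
    - [1, [-0.003, 0, 0], 0]

```text
time_s: 15.4
tool_pos: [0.6165, -0.2394, 0.241]
tool_rot: [179.9, -0.3, -172.4]
wrist_force: [-6.5, 0.4, -0.7]
grip_width: 0.0358
grip_force: 25.0
```

arm_command:
  steps:
    - [1, [0.0015, 0, 0], 0]
    - [1, [0.003, 0, 0], 0]
    - [1, [0.003, 0, 0], 0]
    - [1, [0.003, 0, 0], 0]

```text
time_s: 15.8
tool_pos: [0.6165, -0.2394, 0.2412]
tool_rot: [180.0, -0.1, -172.4]
wrist_force: [-4.6, 0.3, -1.0]
grip_width: 0.0355
grip_force: 25.0
```

arm_command:
  steps:
    - [0.1, [0, 0, 0], 0]
    - [0, [0, 0, 0], 0]
    - [-0.1, [0, 0, 0], 0]
    - [-0.2, [0, 0, 0], 0]
    - [-0.3, [0, 0, 0], 0]
    - [-0.3, [0, 0, 0], 0]

```text
time_s: 16.4
tool_pos: [0.6172, -0.2393, 0.2415]
tool_rot: [-180.0, 0.0, -172.3]
wrist_force: [0.6, -1.1, -0.4]
grip_width: 0.0602
grip_force: 0.0
```

```bash
python3 - <<'E'
from h import *
s,f=settle(2); c=(*s['tool_pos'],s['tool_rot'][2])
f=grab('wrist','w8')
W=pts(f).reshape(-1,3); u=W[:,0]*np.cos(TH)+W[:,1]*np.sin(TH); v=-W[:,0]*np.sin(TH)+W[:,1]*np.cos(TH)
for a in (.08,.11,.14,.17):
    m=(abs(u-.58)<.05)&(abs(v+.32)<.05)&(W[:,2]>a)&(W[:,2]<a+.01); print(a,m.sum(),'face u',np.percentile(u[m],[10,50]).round(4))
E
```

```text
u 0.5797 v -0.3193 z 0.2414 [-1.7999e+02  1.0000e-02 -1.7235e+02] F [ 0.83  0.43 -0.45] M [ 0.014 -0.002 -0.035] grip 0.0604 t 16.5
0.08 177 face u [0.571  0.5712]
0.11 267 face u [0.5709 0.5712]
0.14 352 face u [0.5709 0.5712]
0.17 510 face u [0.5709 0.5711]
```

The largest board hangs free and upright, its near face at u = 0.571 at every height, and the stop gave about 4 mm. Now for the middle board.

```bash
python3 - <<'E'
from h import *
s=bot.get_state();c=(*s['tool_pos'],s['tool_rot'][2]); c2=c[:2]+(c[2]+.14,c[3])
print(shares(c2,(.513,.1664,.30,165.25)))
E
```

```text
(array([0.0982, 0.8319, 0.1628]), np.float64(0.1866), 'rows', np.float64(8.5))
```

arm_command:
  steps:
    - [-0.3, [0, 0, -0.02], 0]
    - [-0.3, [0, 0, -0.05], 0]
    - [-0.3, [0, 0, -0.1], 0]
    - [-0.3, [0, 0, -0.16], 0]
    - [-0.3, [0, 0, -0.22], 0]
    - [-0.3, [0, 0, -0.28], 0]
    - [-0.3, [0, 0, -0.28], 0]

```text
time_s: 17.25
tool_pos: [0.6184, -0.2405, 0.3876]
tool_rot: [-179.7, 0.5, -172.4]
wrist_force: [-0.6, -0.5, -0.4]
grip_width: 0.0604
grip_force: 0.0
```

arm_command:
  steps:
    - [-0.5, [0.01, 0.09, 0.02], 0.02]
    - [-0.5, [0.02, 0.18, 0.03], 0.04]
    - [-0.5, [0.03, 0.27, 0.04], 0.06]
    - [-0.5, [0.04, 0.36, 0.05], 0.08]
    - [-0.5, [0.06, 0.45, 0.06], 0.1]
    - [-0.5, [0.07, 0.54, 0.07], 0.12]
    - [-0.5, [0.08, 0.63, 0.09], 0.14]
    - [-0.5, [0.09, 0.72, 0.11], 0.16]
    - [-0.5, [0.098, 0.79, 0.13], 0.18]
    - [-0.5, [0.098, 0.832, 0.15], 0.1866]
    - [-0.5, [0.098, 0.832, 0.163], 0.1866]
    - [-0.5, [0.098, 0.832, 0.163], 0.1866]

```text
time_s: 18.45
tool_pos: [0.5126, 0.1653, 0.299]
tool_rot: [-179.9, -0.1, 165.3]
wrist_force: [0.9, -1.5, 0.5]
grip_width: 0.07
grip_force: 0.0
```

```bash
python3 - <<'E'
from h import *
s,f=settle(6); f=grab('wrist','w9')
try: boards(f)
except Exception as e: print(e)
print(s['tool_pos'],shares((*s['tool_pos'],s['tool_rot'][2]),(.513,.1664,.168,165.25)))
E
```

```text
u 0.5311 v 0.0951 z 0.3005 [1.7998e+02 7.0000e-02 1.6511e+02] F [-0.96  0.7   0.36] M [ 0.005  0.015 -0.004] grip 0.0699 t 18.75
index -1 is out of bounds for axis 0 with size 0
[0.51368776 0.16499503 0.30050709] (array([0.0021, 0.0024, 0.265 ]), np.float64(-0.0012), 'rows', np.float64(2.7))
```

arm_command:
  steps:
    - [-0.5, [0.002, 0.0024, 0.02], 0]
    - [-0.5, [0.002, 0.0024, 0.08], 0]
    - [-0.5, [0.002, 0.0024, 0.14], 0]
    - [-0.5, [0.002, 0.0024, 0.2], 0]
    - [-0.5, [0.002, 0.0024, 0.265], 0]
    - [-0.5, [0.002, 0.0024, 0.265], 0]
    - [1, [0.002, 0.0024, 0.265], 0]
    - [1, [0.002, 0.0024, 0.265], 0]
    - [1, [0.002, 0.0024, 0.265], 0]
    - [1, [0.002, 0.0024, 0.265], 0]
    - [1, [0.002, 0.0024, 0.265], 0]
    - [1, [0.002, 0.0024, 0.265], 0]
  squeeze: 25

```text
time_s: 20.0
tool_pos: [0.5126, 0.1677, 0.168]
tool_rot: [180.0, 0.0, 165.2]
wrist_force: [-0.8, -1.0, 3.9]
grip_width: 0.0362
grip_force: 25.0
```

arm_command:
  steps:
    - [1, [0, 0, -0.02], 0]
    - [1, [0, 0, -0.05], 0]
    - [1, [0, 0, -0.1], 0]
    - [1, [0, 0, -0.16], 0]
    - [1, [0, 0, -0.22], 0]
    - [1, [0, 0, -0.28], 0]
    - [1, [0, 0, -0.34], 0]
    - [1, [0, 0, -0.39], 0]
    - [1, [0, 0, -0.43], 0]
    - [1, [0, 0, -0.45], 0]
    - [1, [0, 0, -0.45], 0]
    - [1, [0, 0, -0.45], 0]

```text
time_s: 21.2
tool_pos: [0.5117, 0.1678, 0.3913]
tool_rot: [-179.9, -0.1, 165.3]
wrist_force: [-1.1, 0.3, -3.0]
grip_width: 0.0359
grip_force: 25.0
```

```bash
cat >> h.py <<'E'
def held():
    s,f=settle(4)
    from scipy.spatial.transform import Rotation as R
    P=(pts(f)-s['tool_pos'])@R.from_euler('xyz',s['tool_rot'],degrees=True).as_matrix()
    m=(abs(P[...,0])<.05)&(abs(P[...,1])<.09)&(P[...,2]>.06)&(P[...,2]<.13); q=P[m]
    m2=(abs(P[...,0])<.05)&(abs(P[...,1])<.045)&(abs(P[...,1])>.022)&(P[...,2]>.03)&(P[...,2]<.07)
    print('held face x',np.percentile(q[:,0],[5,50,95]).round(4),'y',np.percentile(q[:,1],[1,99]).round(4),'shoulder z',np.percentile(P[m2][:,2],[5,20,50]).round(4)); return s
E
python3 - <<'E'
from h import *
s=held(); goal(s,(.428,-.3194,.40))
E
```

```text
u 0.5297 v 0.0982 z 0.3912 [-1.7991e+02 -1.2000e-01  1.6525e+02] F [-0.25 -0.26 -1.81] M [-0.02   0.012 -0.036] grip 0.0358 t 21.4
held face x [0.0056 0.0059 0.0063] y [-0.0561  0.0535] shoulder z [0.05   0.0506 0.0517]
(0.428, -0.3194, 0.4) (array([-0.1302, -0.8497, -0.0176]), np.float64(-0.1866), 'rows', np.float64(8.6))
```

arm_command:
  steps:
    - [1, [-0.013, -0.09, 0], -0.02]
    - [1, [-0.027, -0.18, 0], -0.04]
    - [1, [-0.04, -0.27, 0], -0.06]
    - [1, [-0.055, -0.36, 0], -0.08]
    - [1, [-0.07, -0.45, 0], -0.1]
    - [1, [-0.08, -0.54, 0], -0.12]
    - [1, [-0.095, -0.63, 0], -0.14]
    - [1, [-0.11, -0.72, 0], -0.16]
    - [1, [-0.12, -0.79, 0], -0.175]
    - [1, [-0.13, -0.83, 0], -0.1866]
    - [1, [-0.13, -0.85, 0], -0.1866]
    - [1, [-0.13, -0.85, 0], -0.1866]

```text
time_s: 22.6
tool_pos: [0.4663, -0.2607, 0.3919]
tool_rot: [180.0, -0.1, -172.5]
wrist_force: [-0.1, 0.5, -1.7]
grip_width: 0.0361
grip_force: 25.0
```

```bash
python3 - <<'E'
from h import *
s,f=settle(5); goal(s,(.428,-.3193,.2565))
E
```

```text
u 0.4292 v -0.3178 z 0.3924 [ 1.7994e+02  2.0000e-02 -1.7219e+02] F [ 0.32 -0.44 -1.97] M [ 0.064  0.035 -0.008] grip 0.036 t 22.85
(0.428, -0.3193, 0.2565) (array([ 0.0025, -0.0029,  0.2718]), np.float64(0.0014), 'rows', np.float64(2.7))
```

arm_command:
  steps:
    - [1, [0.0025, -0.001, 0.04], 0.001]
    - [1, [0.0025, -0.001, 0.1], 0.001]
    - [1, [0.0025, -0.001, 0.16], 0.001]
    - [1, [0.0025, -0.001, 0.21], 0.001]
    - [1, [0.0025, -0.001, 0.25], 0.001]
    - [1, [0.0025, -0.001, 0.265], 0.001]
    - [1, [0.0025, -0.001, 0.272], 0.001]
    - [1, [0.0025, -0.001, 0.272], 0.001]
    - [1, [0.0025, -0.001, 0.272], 0.001]
    - [1, [0.0025, -0.001, 0.272], 0.001]

```text
time_s: 23.85
tool_pos: [0.4664, -0.2607, 0.2574]
tool_rot: [-179.9, 0.1, -172.5]
wrist_force: [-0.0, 0.0, -1.5]
grip_width: 0.036
grip_force: 25.0
```

```bash
python3 - <<'E'
from h import *
s,f=settle(3); goal(s,(.505,-.3194,.2562))
E
```

```text
u 0.4273 v -0.3202 z 0.257 [-1.7997e+02  5.0000e-02 -1.7247e+02] F [-0.17  0.75 -2.5 ] M [0.068 0.045 0.007] grip 0.0361 t 24.0
(0.505, -0.3194, 0.2562) (array([-0.1554,  0.002 ,  0.0015]), np.float64(-0.001), 'rows', np.float64(1.6))
```

arm_command:
  steps:
    - [1, [-0.01, 0.0016, 0.0015], -0.001]
    - [1, [-0.03, 0.0016, 0.0015], -0.001]
    - [1, [-0.05, 0.0016, 0.0015], -0.001]
    - [1, [-0.07, 0.0016, 0.0015], -0.001]
    - [1, [-0.09, 0.0016, 0.0015], -0.001]
    - [1, [-0.11, 0.0016, 0.0015], -0.001]
    - [1, [-0.125, 0.0016, 0.0015], -0.001]
    - [1, [-0.14, 0.0016, 0.0015], -0.001]
    - [1, [-0.15, 0.0016, 0.0015], -0.001]
    - [1, [-0.155, 0.0016, 0.0015], -0.001]
    - [1, [-0.155, 0.0016, 0.0015], -0.001]

```text
time_s: 25.1
tool_pos: [0.5428, -0.2493, 0.2556]
tool_rot: [180.0, -0.0, -172.3]
wrist_force: [-0.2, 0.7, -2.3]
grip_width: 0.0357
grip_force: 25.0
```

```bash
python3 - <<'E'
from h import *
s,f=settle(3); goal(s,(.505,-.3194,.2415),(.55,-.3194,.2415))
E
```

```text
u 0.5041 v -0.3196 z 0.2557 [-1.8000e+02 -2.0000e-02 -1.7239e+02] F [ 0.59  0.45 -1.6 ] M [ 0.079 -0.028 -0.027] grip 0.0359 t 25.25
(0.505, -0.3194, 0.2415) (array([-0.0018,  0.0004,  0.0285]), np.float64(-0.0003), 'rows', np.float64(0.3))
(0.55, -0.3194, 0.2415) (array([-0.0918,  0.0004,  0.0285]), np.float64(-0.0003), 'rows', np.float64(1.0))
```

arm_command:
  steps:
    - [1, [-0.005, 0.0004, 0.01], 0]
    - [1, [-0.01, 0.0004, 0.02], 0]
    - [1, [-0.02, 0.0004, 0.0285], 0]
    - [1, [-0.035, 0.0004, 0.0285], 0]
    - [1, [-0.05, 0.0004, 0.0285], 0]
    - [1, [-0.065, 0.0004, 0.0285], 0]
    - [1, [-0.08, 0.0004, 0.0285], 0]
    - [1, [-0.09, 0.0004, 0.0285], 0]
    - [1, [-0.094, 0.0004, 0.0285], 0]
    - [1, [-0.094, 0.0004, 0.0285], 0]
    - [1, [-0.094, 0.0004, 0.0285], 0]

```text
time_s: 26.35
tool_pos: [0.5888, -0.2431, 0.2414]
tool_rot: [-180.0, -0.0, -172.4]
wrist_force: [-0.5, -0.1, -2.6]
grip_width: 0.0362
grip_force: 25.0
```

arm_command:
  steps:
    - [1, [-0.003, 0, 0], 0]
    - [1, [-0.006, 0, 0], 0]
    - [1, [-0.006, 0, 0], 0]
    - [1, [-0.006, 0, 0], 0]

```text
time_s: 26.75
tool_pos: [0.5921, -0.2425, 0.2414]
tool_rot: [180.0, -0.0, -172.4]
wrist_force: [0.0, -0.5, -2.0]
grip_width: 0.0362
grip_force: 25.0
```

arm_command:
  steps:
    - [1, [-0.003, 0, 0], 0]
    - [1, [-0.003, 0, 0], 0]
    - [1, [-0.003, 0, 0], 0]

```text
time_s: 27.05
tool_pos: [0.5937, -0.2423, 0.2414]
tool_rot: [-180.0, -0.0, -172.3]
wrist_force: [-0.1, -0.5, -2.8]
grip_width: 0.0358
grip_force: 25.0
```

arm_command:
  steps:
    - [1, [-0.002, 0, 0], 0]
    - [1, [-0.002, 0, 0], 0]
    - [1, [-0.002, 0, 0], 0]

```text
time_s: 27.35
tool_pos: [0.5947, -0.2422, 0.2414]
tool_rot: [-180.0, -0.0, -172.4]
wrist_force: [-0.8, -0.3, -3.0]
grip_width: 0.0357
grip_force: 25.0
```

arm_command:
  steps:
    - [1, [-0.002, 0, 0], 0]
    - [1, [-0.002, 0, 0], 0]
    - [1, [-0.002, 0, 0], 0]

```text
time_s: 27.65
tool_pos: [0.595, -0.2422, 0.2413]
tool_rot: [180.0, -0.1, -172.4]
wrist_force: [-3.0, 0.9, -1.9]
grip_width: 0.0359
grip_force: 25.0
```

arm_command:
  steps:
    - [0.1, [0, 0, 0], 0]
    - [0, [0, 0, 0], 0]
    - [-0.1, [0, 0, 0], 0]
    - [-0.2, [0, 0, 0], 0]
    - [-0.3, [0, 0, 0], 0]
    - [-0.3, [0, 0, 0], 0]

```text
time_s: 28.25
tool_pos: [0.5957, -0.2421, 0.2415]
tool_rot: [-180.0, 0.0, -172.3]
wrist_force: [-0.1, 0.6, -0.3]
grip_width: 0.0602
grip_force: 0.0
```

arm_command:
  steps:
    - [-0.3, [0, 0, -0.02], 0]
    - [-0.3, [0, 0, -0.05], 0]
    - [-0.3, [0, 0, -0.1], 0]
    - [-0.3, [0, 0, -0.16], 0]
    - [-0.3, [0, 0, -0.22], 0]
    - [-0.3, [0, 0, -0.28], 0]
    - [-0.3, [0, 0, -0.28], 0]

```text
time_s: 28.95
tool_pos: [0.597, -0.2435, 0.3874]
tool_rot: [-179.6, 0.5, -172.4]
wrist_force: [0.0, -0.0, 0.5]
grip_width: 0.0608
grip_force: 0.0
```

```bash
cat >> h.py <<'E'
def hung(f,zs=(.215,.255)):
    "handle tops on the bar: u ranges by cluster of top surface, wrist view from above"
    W=pts(f).reshape(-1,3); u=W[:,0]*np.cos(TH)+W[:,1]*np.sin(TH); v=-W[:,0]*np.sin(TH)+W[:,1]*np.cos(TH)
    m=(abs(v+.32)<.018)&(u>.5)&(u<.63)&(W[:,2]>.259)&(W[:,2]<.275)
    h,e=np.histogram(u[m],np.arange(.52,.62,.002)); print('tops u',[(round(a,3),int(n)) for a,n in zip(e,h) if n>2],'z',np.percentile(W[m,2],[5,50,95]).round(4),'v',np.percentile(v[m],[1,99]).round(4))
E
python3 - <<'E'
from h import *
s,f=settle(3); f=grab('wrist','w10'); hung(f)
crop('w10',150,90,330,300,3,'c10')
print(shares((*s['tool_pos'],s['tool_rot'][2]),(.5795,.145,.29,165.25)))
E
```

```text
u 0.5578 v -0.319 z 0.3811 [ 1.7997e+02 -3.0000e-02 -1.7236e+02] F [ 0.68  0.17 -1.04] M [ 0.026  0.009 -0.012] grip 0.0604 t 29.1
tops u [(np.float64(0.55), 50), (np.float64(0.552), 100), (np.float64(0.554), 88), (np.float64(0.556), 97), (np.float64(0.558), 99), (np.float64(0.56), 84), (np.float64(0.562), 85), (np.float64(0.564), 93), (np.float64(0.566), 92), (np.float64(0.568), 73), (np.float64(0.57), 62), (np.float64(0.572), 106), (np.float64(0.574), 87), (np.float64(0.576), 82), (np.float64(0.578), 91), (np.float64(0.58), 92), (np.float64(0.582), 78), (np.float64(0.584), 82), (np.float64(0.586), 83), (np.float64(0.588), 74), (np.float64(0.59), 6), (np.float64(0.592), 5), (np.float64(0.594), 8), (np.float64(0.596), 7), (np.float64(0.598), 7), (np.float64(0.6), 5)] z [0.2598 0.2618 0.263 ] v [-0.3372 -0.3024]
(array([-0.0715,  0.7711,  0.1823]), np.float64(0.1866), 'rows', np.float64(8.0))
```

View pics/c10.png

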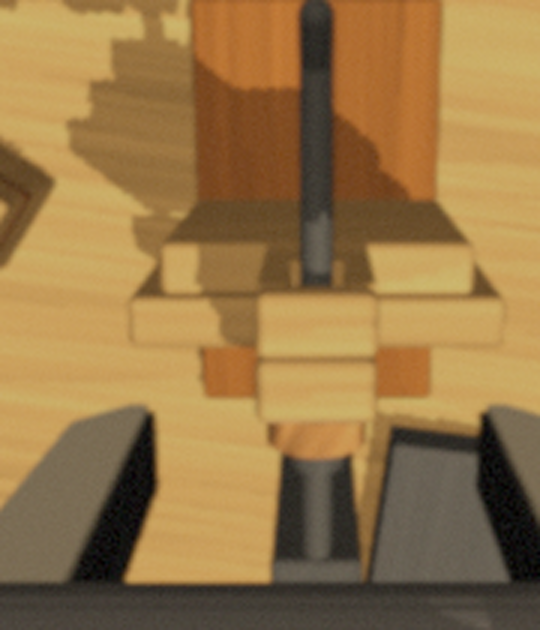

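The middle board hangs snug: in c10 its handle top at (315,325) touches the largest's at (315,390), with the stop just behind at (315,440). Now for the smallest board.

arm_command:
  steps:
    - [-0.5, [-0.01, 0.08, 0], 0.02]
    - [-0.5, [-0.02, 0.17, 0.02], 0.04]
    - [-0.5, [-0.03, 0.26, 0.04], 0.06]
    - [-0.5, [-0.035, 0.35, 0.06], 0.08]
    - [-0.5, [-0.04, 0.44, 0.08], 0.1]
    - [-0.5, [-0.05, 0.53, 0.1], 0.12]
    - [-0.5, [-0.06, 0.62, 0.12], 0.14]
    - [-0.5, [-0.065, 0.7, 0.14], 0.16]
    - [-0.5, [-0.072, 0.75, 0.16], 0.18]
    - [-0.5, [-0.072, 0.771, 0.18], 0.1866]
    - [-0.5, [-0.072, 0.771, 0.182], 0.1866]
    - [-0.5, [-0.072, 0.771, 0.182], 0.1866]

```text
time_s: 30.35
tool_pos: [0.5799, 0.1424, 0.2899]
tool_rot: [-179.9, -0.0, 165.1]
wrist_force: [-1.2, -0.7, -0.0]
grip_width: 0.0698
grip_force: 0.0
```

```bash
python3 - <<'E'
from h import *
s,f=settle(5)
print(s['tool_pos'],shares((*s['tool_pos'],s['tool_rot'][2]),(.5798,.1451,.156,165.25)))
f=grab('wrist','w11'); W=pts(f).reshape(-1,3); m=(abs(W[:,0]-.582)<.02)&(abs(W[:,1]-.1445)<.03)&(W[:,2]>.172)&(W[:,2]<.19)
print(m.sum(),cv2.minAreaRect(W[m][:,:2].astype(np.float32)),np.median(W[m,2]))
E
```

```text
u 0.5944 v 0.0645 z 0.2911 [1.7999e+02 7.0000e-02 1.6510e+02] F [-0.67  0.57  0.4 ] M [0.025 0.04  0.004] grip 0.0695 t 30.6
[0.58050741 0.1430141  0.29114718] (array([0.0024, 0.0037, 0.2703]), np.float64(-0.0012), 'rows', np.float64(2.7))
1020 ((0.5830455422401428, 0.14276811480522156), (0.035827331244945526, 0.02065769024193287), 74.83473205566406) 0.18016971354669248
```

arm_command:
  steps:
    - [-0.5, [0.0022, 0.003, 0.02], 0]
    - [-0.5, [0.0022, 0.003, 0.08], 0]
    - [-0.5, [0.0022, 0.003, 0.14], 0]
    - [-0.5, [0.0022, 0.003, 0.2], 0]
    - [-0.5, [0.0022, 0.003, 0.27], 0]
    - [-0.5, [0.0022, 0.003, 0.27], 0]
    - [1, [0.0022, 0.003, 0.27], 0]
    - [1, [0.0022, 0.003, 0.27], 0]
    - [1, [0.0022, 0.003, 0.27], 0]
    - [1, [0.0022, 0.003, 0.27], 0]
    - [1, [0.0022, 0.003, 0.27], 0]
    - [1, [0.0022, 0.003, 0.27], 0]
  squeeze: 25

```text
time_s: 31.85
tool_pos: [0.5797, 0.1463, 0.1562]
tool_rot: [180.0, 0.1, 165.2]
wrist_force: [-0.9, -0.8, 3.4]
grip_width: 0.0358
grip_force: 25.0
```

arm_command:
  steps:
    - [1, [0, 0, -0.02], 0]
    - [1, [0, 0, -0.05], 0]
    - [1, [0, 0, -0.1], 0]
    - [1, [0, 0, -0.16], 0]
    - [1, [0, 0, -0.22], 0]
    - [1, [0, 0, -0.28], 0]
    - [1, [0, 0, -0.34], 0]
    - [1, [0, 0, -0.39], 0]
    - [1, [0, 0, -0.43], 0]
    - [1, [0, 0, -0.47], 0]
    - [1, [0, 0, -0.47], 0]
    - [1, [0, 0, -0.47], 0]

```text
time_s: 33.05
tool_pos: [0.5789, 0.1465, 0.3899]
tool_rot: [-180.0, -0.1, 165.2]
wrist_force: [-0.7, 0.2, -2.5]
grip_width: 0.0358
grip_force: 25.0
```

```bash
python3 - <<'E'
from h import *
s=held(); goal(s,(.428,-.3194,.392))
E
```

```text
u 0.5931 v 0.0683 z 0.3889 [-1.7992e+02 -1.6000e-01  1.6525e+02] F [ 0.13  0.5  -1.8 ] M [ 0.02   0.038 -0.045] grip 0.0359 t 33.25
held face x [0.0058 0.0061 0.0064] y [-0.0439  0.0418] shoulder z [0.0502 0.0508 0.0518]
(0.428, -0.3194, 0.392) (array([ 0.0098, -0.8426, -0.0061]), np.float64(-0.1866), 'rows', np.float64(8.4))
```

arm_command:
  steps:
    - [1, [0.002, -0.08, -0.02], -0.02]
    - [1, [0.003, -0.17, -0.04], -0.04]
    - [1, [0.004, -0.26, -0.06], -0.06]
    - [1, [0.005, -0.35, -0.08], -0.08]
    - [1, [0.006, -0.44, -0.08], -0.1]
    - [1, [0.007, -0.53, -0.08], -0.12]
    - [1, [0.008, -0.62, -0.08], -0.14]
    - [1, [0.009, -0.71, -0.08], -0.16]
    - [1, [0.01, -0.78, -0.08], -0.175]
    - [1, [0.01, -0.82, -0.08], -0.1866]
    - [1, [0.01, -0.84, -0.08], -0.1866]
    - [1, [0.01, -0.84, -0.08], -0.1866]

```text
time_s: 34.45
tool_pos: [0.4669, -0.2593, 0.4299]
tool_rot: [180.0, -0.1, -172.5]
wrist_force: [0.1, 0.3, -1.3]
grip_width: 0.036
grip_force: 25.0
```

```bash
python3 - <<'E'
from h import *
s,f=settle(5); goal(s,(.428,-.3193,.2565))
E
```

```text
u 0.4302 v -0.3167 z 0.4302 [ 1.7995e+02  1.0000e-02 -1.7217e+02] F [ 0.43  0.71 -2.62] M [ 0.042 -0.003  0.011] grip 0.036 t 34.7
(0.428, -0.3193, 0.2565) (array([ 0.0043, -0.0051,  0.3475]), np.float64(0.0015), 'rows', np.float64(3.5))
```

arm_command:
  steps:
    - [1, [0.004, -0.0035, 0.05], 0.001]
    - [1, [0.004, -0.0035, 0.11], 0.001]
    - [1, [0.004, -0.0035, 0.18], 0.001]
    - [1, [0.004, -0.0035, 0.25], 0.001]
    - [1, [0.004, -0.0035, 0.3], 0.001]
    - [1, [0.004, -0.0035, 0.33], 0.001]
    - [1, [0.004, -0.0035, 0.345], 0.001]
    - [1, [0.004, -0.0035, 0.3475], 0.001]
    - [1, [0.004, -0.0035, 0.3475], 0.001]
    - [1, [0.004, -0.0035, 0.3475], 0.001]

```text
time_s: 35.7
tool_pos: [0.4665, -0.2607, 0.2577]
tool_rot: [-179.9, 0.1, -172.5]
wrist_force: [-0.8, 0.2, -1.4]
grip_width: 0.0357
grip_force: 25.0
```

```bash
python3 - <<'E'
from h import *
s,f=settle(4); goal(s,(.505,-.3194,.2562))
E
```

```text
u 0.4272 v -0.3203 z 0.2573 [-1.7996e+02  6.0000e-02 -1.7248e+02] F [-0.38 -0.33 -1.99] M [ 0.055  0.028 -0.004] grip 0.0359 t 35.9
(0.505, -0.3194, 0.2562) (array([-0.1555,  0.0021,  0.0022]), np.float64(-0.0011), 'rows', np.float64(1.6))
```

arm_command:
  steps:
    - [1, [-0.01, 0.0017, 0.002], -0.001]
    - [1, [-0.03, 0.0017, 0.002], -0.001]
    - [1, [-0.05, 0.0017, 0.002], -0.001]
    - [1, [-0.07, 0.0017, 0.002], -0.001]
    - [1, [-0.09, 0.0017, 0.002], -0.001]
    - [1, [-0.11, 0.0017, 0.002], -0.001]
    - [1, [-0.125, 0.0017, 0.002], -0.001]
    - [1, [-0.14, 0.0017, 0.002], -0.001]
    - [1, [-0.15, 0.0017, 0.002], -0.001]
    - [1, [-0.155, 0.0017, 0.002], -0.001]
    - [1, [-0.155, 0.0017, 0.002], -0.001]

```text
time_s: 37.0
tool_pos: [0.5427, -0.2493, 0.2556]
tool_rot: [180.0, -0.0, -172.3]
wrist_force: [-0.5, 1.0, -1.9]
grip_width: 0.036
grip_force: 25.0
```

```bash
python3 - <<'E'
from h import *
s,f=settle(3); goal(s,(.532,-.3194,.2415))
E
```

```text
u 0.5041 v -0.3196 z 0.2557 [-1.8000e+02 -2.0000e-02 -1.7239e+02] F [ 0.62 -0.42 -1.96] M [ 0.074  0.047 -0.029] grip 0.0357 t 37.15
(0.532, -0.3194, 0.2415) (array([-0.0559,  0.0004,  0.0284]), np.float64(-0.0003), 'rows', np.float64(0.6))
```

arm_command:
  steps:
    - [1, [-0.003, 0.0004, 0.01], 0]
    - [1, [-0.006, 0.0004, 0.02], 0]
    - [1, [-0.012, 0.0004, 0.0285], 0]
    - [1, [-0.025, 0.0004, 0.0285], 0]
    - [1, [-0.038, 0.0004, 0.0285], 0]
    - [1, [-0.048, 0.0004, 0.0285], 0]
    - [1, [-0.055, 0.0004, 0.0285], 0]
    - [1, [-0.058, 0.0004, 0.0285], 0]
    - [1, [-0.06, 0.0004, 0.0285], 0]
    - [1, [-0.06, 0.0004, 0.0285], 0]
    - [1, [-0.06, 0.0004, 0.0285], 0]

```text
time_s: 38.25
tool_pos: [0.572, -0.2453, 0.2415]
tool_rot: [-180.0, -0.0, -172.4]
wrist_force: [-0.7, -0.8, -2.6]
grip_width: 0.0362
grip_force: 25.0
```

arm_command:
  steps:
    - [1, [-0.002, 0, 0], 0]
    - [1, [-0.003, 0, 0], 0]
    - [1, [-0.003, 0, 0], 0]

```text
time_s: 38.55
tool_pos: [0.5738, -0.245, 0.2414]
tool_rot: [-180.0, -0.0, -172.4]
wrist_force: [0.6, -0.1, -2.4]
grip_width: 0.0357
grip_force: 25.0
```

arm_command:
  steps:
    - [1, [-0.002, 0, 0], 0]
    - [1, [-0.002, 0, 0], 0]
    - [1, [-0.002, 0, 0], 0]

```text
time_s: 38.85
tool_pos: [0.5748, -0.2449, 0.2414]
tool_rot: [-180.0, -0.0, -172.4]
wrist_force: [0.1, -1.0, -1.6]
grip_width: 0.0361
grip_force: 25.0
```

arm_command:
  steps:
    - [1, [-0.002, 0, 0], 0]
    - [1, [-0.002, 0, 0], 0]
    - [1, [-0.002, 0, 0], 0]

```text
time_s: 39.15
tool_pos: [0.5754, -0.2448, 0.2413]
tool_rot: [180.0, -0.0, -172.4]
wrist_force: [-0.8, -0.2, -1.4]
grip_width: 0.0356
grip_force: 25.0
```

arm_command:
  steps:
    - [1, [-0.0015, 0, 0], 0]
    - [1, [-0.0015, 0, 0], 0]
    - [1, [-0.0015, 0, 0], 0]

```text
time_s: 39.45
tool_pos: [0.5755, -0.2448, 0.2412]
tool_rot: [180.0, -0.1, -172.4]
wrist_force: [-3.6, 0.2, -0.6]
grip_width: 0.0358
grip_force: 25.0
```

arm_command:
  steps:
    - [0.1, [0, 0, 0], 0]
    - [0, [0, 0, 0], 0]
    - [-0.1, [0, 0, 0], 0]
    - [-0.2, [0, 0, 0], 0]
    - [-0.3, [0, 0, 0], 0]
    - [-0.3, [0, 0, 0], 0]

```text
time_s: 40.05
tool_pos: [0.5767, -0.2446, 0.2415]
tool_rot: [-180.0, 0.0, -172.4]
wrist_force: [0.5, 0.7, -0.3]
grip_width: 0.06
grip_force: 0.0
```

arm_command:
  steps:
    - [-0.3, [0, 0, -0.02], 0]
    - [-0.3, [0, 0, -0.05], 0]
    - [-0.3, [0, 0, -0.1], 0]
    - [-0.3, [0, 0, -0.16], 0]
    - [-0.3, [0, 0, -0.22], 0]
    - [-0.3, [0, 0, -0.28], 0]
    - [-0.3, [0, 0, -0.28], 0]

```text
time_s: 40.75
tool_pos: [0.5778, -0.2462, 0.3873]
tool_rot: [-179.6, 0.5, -172.4]
wrist_force: [0.1, -0.8, 0.6]
grip_width: 0.0603
grip_force: 0.0
```

```bash
python3 - <<'E'
from h import *
s,f=settle(6); f=grab('wrist','w12'); hung(f)
W=pts(f).reshape(-1,3); u=W[:,0]*np.cos(TH)+W[:,1]*np.sin(TH); v=-W[:,0]*np.sin(TH)+W[:,1]*np.cos(TH)
c=f['color'].reshape(-1,3).astype(int)
m=(abs(v+.319)<.013)&(W[:,2]>.25)&(W[:,2]<.264)&(u>.588)&(u<.625)
h,e=np.histogram(u[m],np.arange(.588,.626,.002)); print('stop',[(round(a,3),int(n),np.percentile(W[m&(u>=a)&(u<a+.002),2],90).round(4)) for a,n in zip(e,h) if n])
crop('w12',150,90,330,300,2,'c12')
E
```

```text
u 0.5384 v -0.3187 z 0.3801 [ 1.7991e+02 -1.4000e-01 -1.7235e+02] F [-0.1   0.46 -0.74] M [ 0.073 -0.024  0.005] grip 0.0604 t 41.05
tops u [(np.float64(0.53), 41), (np.float64(0.532), 110), (np.float64(0.534), 89), (np.float64(0.536), 84), (np.float64(0.538), 103), (np.float64(0.54), 84), (np.float64(0.542), 89), (np.float64(0.544), 85), (np.float64(0.546), 88), (np.float64(0.548), 70), (np.float64(0.55), 66), (np.float64(0.552), 106), (np.float64(0.554), 84), (np.float64(0.556), 85), (np.float64(0.558), 87), (np.float64(0.56), 89), (np.float64(0.562), 80), (np.float64(0.564), 88), (np.float64(0.566), 83), (np.float64(0.568), 70), (np.float64(0.57), 46), (np.float64(0.572), 101), (np.float64(0.574), 88), (np.float64(0.576), 88), (np.float64(0.578), 77), (np.float64(0.58), 81), (np.float64(0.582), 80), (np.float64(0.584), 84), (np.float64(0.586), 78), (np.float64(0.588), 61), (np.float64(0.59), 32), (np.float64(0.596), 4)] z [0.2597 0.2613 0.2625] v [-0.3371 -0.3026]
stop [(np.float64(0.588), 44, np.float64(0.2619)), (np.float64(0.59), 28, np.float64(0.2612)), (np.float64(0.592), 33, np.float64(0.2588)), (np.float64(0.594), 49, np.float64(0.2583)), (np.float64(0.596), 58, np.float64(0.2588)), (np.float64(0.598), 52, np.float64(0.2584)), (np.float64(0.6), 53, np.float64(0.2585)), (np.float64(0.602), 31, np.float64(0.2582)), (np.float64(0.606), 12, np.float64(0.2519)), (np.float64(0.608), 23, np.float64(0.2521)), (np.float64(0.61), 13, np.float64(0.2518))]
```

View pics/c12.png

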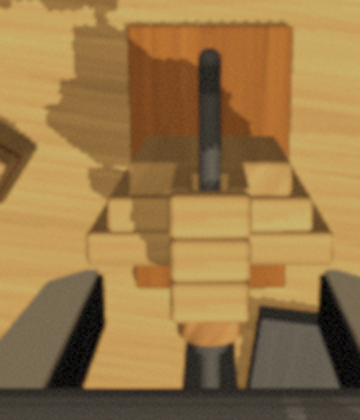

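All three handles lie snug at c12 (210,215), (210,260) and (210,300), with the stop behind them at (210,332). They span 60 mm in total, and the stop's rear edge has moved about 4 mm. The gripper is open and clear, so I'll hand the job in.

```bash
python3 -c "
from cell import bot
print(bot.finish_job())"
```

```text
the job is handed in; nothing more can be done
None
```

I hung the three boards on the hook in order (largest, middle, smallest) and snug against each other, pushed the stop in about 4 mm, let everything go and handed the job in at about 41 s; no verdict came back.

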